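Pot onto the burner, knob back on its D-spindle and held in

TASK

One knob of the two-burner gas hob came off while lighting and lies on the steel counter. First slide the aluminium pot sideways along the pan supports, without lifting or tipping it, until it stands centred over the burner whose spindle is bare; then pick up the loose knob, turn it so that the flat in its socket matches the flat of the D-spindle, push it fully home and press it in to the spindle's stop. Finish while still holding the knob pressed in with the gripper (the flame-safety valve must be kept open), and leave the other knob and everything else on the counter as it stands.

Things in the scene. Friction and masses are not known exactly. Their poses are not given: they have to be found in the camera images.
- pot (a point): Open round aluminium pot, 150 mm across, 80 mm high, 3 mm wall, about 0.55 kg, with two loop handles (ears) on opposite sides; it starts on the pan supports over the burner that still has its knob. Point: on its axis, half-way up, 40 mm above its underside. z up, y towards ear_a.
- pot_body: The same pot; origin at the centre of its underside, which rests on the pan supports 55 mm above the counter.
- ear_a (a point): Middle of the grip bar of the pot's loop handle on the pot's +y side: a round aluminium bar 10 mm thick, 48 mm long along the pot's x, level, 113 mm from the pot's axis, 62 mm above its underside (18 mm below the rim); there is a 33 mm gap between the bar and the pot's wall, open from above.
- ear_b (a point): The same on the pot's -y side.
- bare_burner (a point): Centre of the burner whose knob is missing (brass ring, black cap, 92 mm across), at the top of the pan supports: flat cast-iron bars 45 mm above the hob's glass that run level and unbroken from one burner to the other. The pot's axis must come here. x points away from the hob's control side (the bare spindle stands 160 mm from here in -x), y along the bars.
- other_burner (a point): The same point of the other burner, where the pot starts; its knob is fitted, 160 mm from here in -x. Which burner is left and which is right changes from run to run; their centres are 300 mm apart.
- knob (a point): Loose black knob, upright on the counter, 60 g: round skirt 42 mm across, 13 mm high, and on it a straight grip bar 42 mm long (along x), 14 mm wide (y), 24 mm high; 37 mm high in all. White pointer line on the bar's +x end. Point: on the axis, half-way up (18.5 mm above the underside). z up, x towards the pointer.
- knob_pointer (a point): Pointer end of the loose knob's grip bar, 21 mm from the axis in the knob's +x, half-way up the knob.
- spindle_tip (a point): Top of the bare upright brass D-spindle, 24 mm above the glass, 34 mm above the counter: 10 mm across, flat 2 mm from the axis on its +x side, top 4 mm tapered to half size. x points out of the flat; the knob's pointer must point along it. With the knob fully home, point knob is 5.5 mm above this point. It turns stiffly (0.03 N m) about z and starts part-turned.
- spindle (a joint): How far the spindle is pushed in, m: 0 out, 0.006 at its stop; a spring pushes back with about 3 N at the start and 9 N at the stop.
- other_knob (a joint): Angle of the fitted knob of the other burner, rad: 0 off, as it starts; not to be turned.
- big_pot: Bystander: outer aluminium pot of a nested pair, 210 mm across, 105 mm high; origin under its centre.
- small_pot: Bystander: inner pot of the nested pair, 176 mm across, 125 mm high; origin under its centre.
- bowl: Bystander: white melamine bowl, 150 mm across, 55 mm high; origin under its centre.
- jar: Bystander: glass jar with a red twist cap, 76 mm across, 126 mm high; origin under its centre.
- skimmer: Bystander: bamboo skimmer lying flat, handle 190 mm long to -x of its origin, round basket 124 mm across centred 60 mm to +x.
- sauce_bottle: Bystander: amber sauce bottle, 62 mm across, 210 mm high; origin under its centre.
- chopsticks: Bystander: bamboo cup of chopsticks, 76 mm across, 210 mm high; origin under its centre.
- loose_knob: The same loose knob; origin at the centre of its underside. In the underside, on the axis, is its D-shaped socket, 13 mm deep: round part 5.9 mm radius, flat 2.9 mm from the axis on the +x (pointer) side. It fits one way round only.
Mind the look-alikes: they are no part of the job. What is shaped like the pot_body but purple is not meant.

How it is judged:
By the outcome, as a careful person would: the job done as asked, in the order asked, and still so for the second after the job is handed in, while the arm keeps its last pose, push and grip.
It also fails if it takes over 58 s, if anything falls off the work surface, if the arm or the gripper's body presses on something with over 40 N, if the wrist force passes 120 N, or if a joint passes its speed limit or range.

ROBOT

A 6-joint arm with a two-finger parallel gripper is mounted at the origin on the work surface. World frame = base frame: x ahead of the robot, y to its left, z up, the work surface at z = 0. Lengths are in m, angles in rad, forces in N, time in s.
With the tool pointing down it reaches from about 0.25 to 0.775 m from the base axis. Payload 8.9 kg.
Tool frame: the origin (TCP) lies between the finger pads; the fingertips stand bot.tip_extent ahead of it and the grasp point (between the pads) lies 8 mm behind it (bot.tip_extent is the distance from the TCP to the fingertips, in m); y points along the fingers, z is the direction in which the jaws open and shut, and the axes are right-handed (so a half turn about y gives the same grasp; the last joint's range is limited). The gripper opens to 85 mm and grips with 20 to 120 N. Pads are 22 mm wide; open, the fingers measure 114 mm over their backs; the gripper's body (76 mm by 85 mm) begins 54 mm behind the grasp point. The pads swing forward as they close: fully open they stand 13 mm farther back than shut.
Start: joints at [1.08, 0.291, -0.153, 1.127, 0, 1.431], TCP at [0.181, 0.493, 0.242] pointing down, gripper open.
Joint ranges: [-2.52, 2.52], [-0.91, 1.74], [-1.3, 1.37], [-1.96, 2.02], [-1.52, 1.47], [-3.14, 3.14]. Speed limits (rad/s): [2.22, 2.22, 2.79, 3.14, 3.14, 3.14].

INTERFACE

Orientations are given as a unit quaternion [x, y, z, w].
In Python, from bench import bot, optics, close_job gives the robot as it stands. The module is installed in compiled form; this text tells all that it offers.
- The arm moves only by the shell command python3 -m pendant 'ROWS' [FORCE]. ROWS is JSON, one flat list of numbers, 7 for each row, row after row: the turn, a rotation vector about the tool's x, y, z in rad, then the shift along the tool's x, y, z in cm, then the closure, from 0 (fully open) to 1 (shut). In form: [wx, wy, wz, dx, dy, dz, claw, wx, wy, wz, dx, dy, dz, claw, ...]. A call has exactly 5 rows; each row shifts and turns the pose as measured when the row begins, along the tool's axes as they then stand; what a row does not reach is not made up. A row lasts 1/12 s, in which the tool goes at most 41.7 mm and 7.16 degrees, less where a joint would pass 70% of its speed; a pose out of reach is approached as far as the arm can. A call with a gripper value outside its range is refused whole. The fingers move at their own pace and stop on an object; FORCE is the grip in N (left out, the last holds). Time passes only in rows, so rows that do not move let the fingers close, or fill a call up. It gives the time, the measured TCP pose, the force and the opening at its end, in the units of the state.
- bot.sense(): the state, without advancing time (a new reading comes with each control period).
- optics.camera(name): name is "scene" or "side" or "wrist"; returns a dict with "image" (384x512x3 uint8, blue, green, red), "vertical_fov" (degrees; the focal length in pixels is half the picture's height over the tangent of half this angle, whatever the lens; pixels are square), "cx", "cy" (the principal point, pixels), "R" (3x3) and "t" (3): a world point X has camera coordinates R X + t; the wrist camera has in their place "T_tool_cam" (4x4, takes a point from camera to tool coordinates, whose origin is the TCP and whose axes are the tool frame's). Camera axes: x right, y down, z forward; pixel columns grow to the right and rows downward; lengths in m; the calibration is good to about 2 mm. A picture is of the moment at which its call begins: read the wrist's pose just before it. There is no depth.
- close_job(): hands the job in, once; it reports no verdict.
The state is a dict: "clock": time; "joints": joint angles; "joint_vel": joint speeds; "tau": joint torques, N m; "ee_pos": TCP position; "orientation": TCP orientation; "contact_force": force on the tool from outside, world axes, zero at the start; "torque": the same for the moment, N m; "grip_width": opening from 0.0 (shut) to 1.0 (fully open).
Only numpy, scipy, OpenCV 4.12 (cv2) and the standard library are available. Lean on these libraries where they do the work, as an engineer would, in place of code of your own. Each camera call takes 0.05 s, during which the arm holds its last target.

## Working session

There is one attempt and no reset: what is moved stays moved. The work goes in short steps, Python scripts to look and compute and a shell command to move; the robot and the scene stay as the last step left them, time stands still between calls to the robot, and variables do not carry over. Pictures are saved under pics/ and viewed, and the job is handed in when it is done.

```bash
mkdir -p pics; ls; cat > h.py <<'E'
import numpy as np, cv2
from bench import bot, optics
from scipy.spatial.transform import Rotation as Rn
def snap(n,f=None):
    s=bot.sense(); c=optics.camera(n)
    if f: cv2.imwrite('pics/'+f,c['image'])
    return s,c
E
python3 - <<'E'
from h import *
s,c=snap('scene','scene0.png'); print(s, bot.tip_extent)
for n in('scene','side','wrist'):
    s,c=snap(n,n+'0.png'); print(n,{k:np.round(v,4).tolist() for k,v in c.items() if k!='image'})
E
```

```text
pics
{'clock': 0.0, 'joints': array([ 1.07969730e+00,  2.91277081e-01, -1.54133826e-01,  1.12669210e+00,
       -1.23801291e-05,  1.43150684e+00]), 'joint_vel': array([ 0.00099481,  0.00042527, -0.00132143, -0.00046497, -0.00091714,
       -0.00049159]), 'tau': array([-1.25999017e-03, -5.37138534e+01,  3.31375444e+01,  1.55952678e-02,
       -4.74995195e-04, -3.70261688e-06]), 'ee_pos': array([0.1807056 , 0.49246684, 0.24173116]), 'orientation': array([ 0.69663557, -0.12388201,  0.12360391, -0.69575441]), 'contact_force': array([-0.02660107, -1.2386338 , -0.15590377]), 'torque': array([ 0.0125735 , -0.04229774, -0.01162123]), 'grip_width': 1.0049764122263531} 0.011
scene {'vertical_fov': 49.6448, 'cx': 246.2672, 'cy': 186.872, 'R': [[-0.0014, 0.9998, -0.0182], [0.6922, -0.0122, -0.7216], [-0.7217, -0.0136, -0.6921]], 't': [-0.0262, -0.2833, 1.8259]}
side {'vertical_fov': 46.7461, 'cx': 255.7936, 'cy': 188.3091, 'R': [[-0.8425, -0.5384, 0.0187], [-0.2783, 0.4053, -0.8708], [0.4613, -0.7388, -0.4913]], 't': [0.4681, 0.2049, 1.2407]}
wrist {'vertical_fov': 60.1693, 'cx': 260.5438, 'cy': 203.112, 'T_tool_cam': [[0.0003, 0.9467, 0.322, -0.0818], [0.0002, -0.322, 0.9467, -0.1316], [1.0, -0.0002, -0.0003, -0.0001], [0.0, 0.0, 0.0, 1.0]]}
```

View pics/scene0.png

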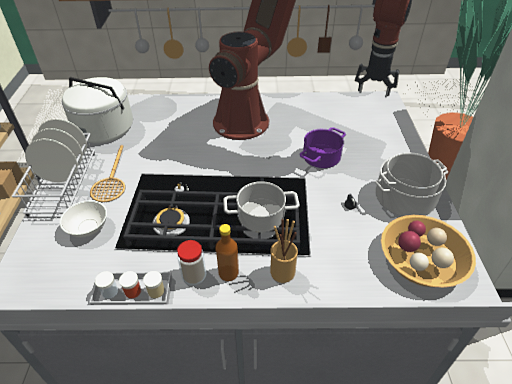

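View pics/side0.png

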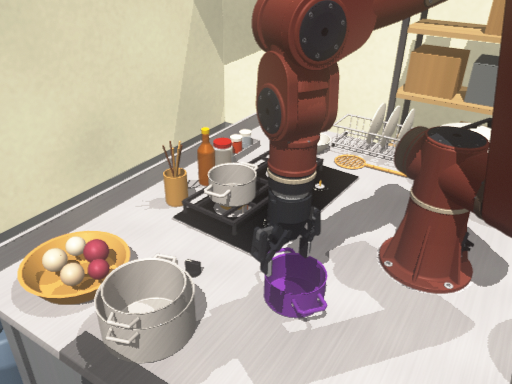

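View pics/wrist0.png

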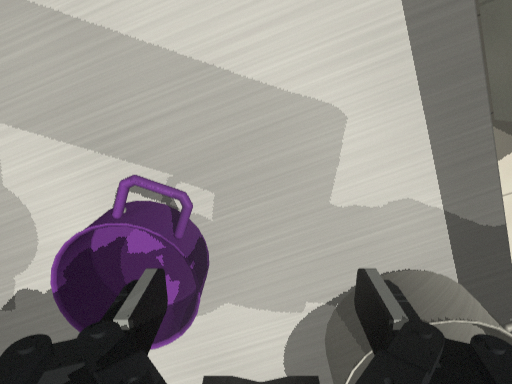

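```bash
python3 - <<'E'
import cv2,numpy as np
a=cv2.imread('pics/scene0.png');b=cv2.imread('pics/side0.png')
A=cv2.resize(a[165:260,110:380],None,fx=2.96,fy=2.96,interpolation=2)
cv2.imwrite('pics/cropA.png',A)
cv2.imwrite('pics/cropB.png',cv2.resize(b[140:290,140:360],None,fx=3.6,fy=3.6,interpolation=2))
E
```

```text
(no output)
```

View pics/cropA.png

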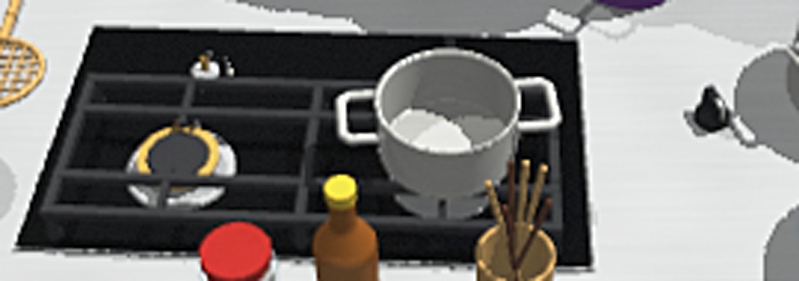

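View pics/cropB.png

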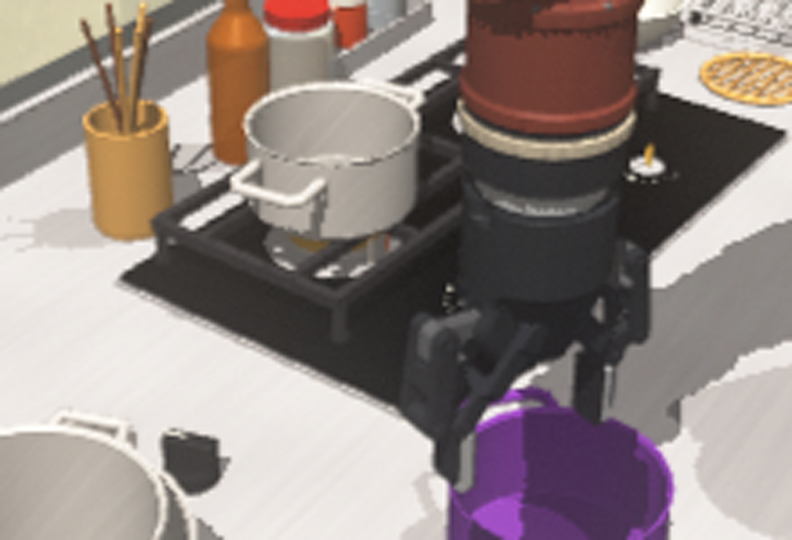

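```bash
cat >> h.py <<'E'
def ray(c,p,s=None):
    f=192/np.tan(np.radians(c['vertical_fov'])/2)
    d=np.array([(p[0]-c['cx'])/f,(p[1]-c['cy'])/f,1.])
    if 'R' in c:
        R=np.array(c['R']);t=np.array(c['t']); return -R.T@t, R.T@d/np.linalg.norm(d)
    T=np.array(c['T_tool_cam']); Q=Rn.from_quat(s['orientation']).as_matrix()
    o=s['ee_pos']+Q@T[:3,3]; d=Q@T[:3,:3]@d; return o,d/np.linalg.norm(d)
def proj(c,X,s=None):
    f=192/np.tan(np.radians(c['vertical_fov'])/2)
    if 'R' in c: p=np.array(c['R'])@X+np.array(c['t'])
    else:
        T=np.array(c['T_tool_cam']); Q=Rn.from_quat(s['orientation']).as_matrix()
        p=T[:3,:3].T@(Q.T@(np.array(X)-s['ee_pos'])-T[:3,3])
    return np.array([c['cx']+f*p[0]/p[2],c['cy']+f*p[1]/p[2]])
def atz(r,z): o,d=r; return o+d*(z-o[2])/d[2]
def tri(rs):
    A=sum(np.eye(3)-np.outer(d,d) for o,d in rs); b=sum((np.eye(3)-np.outer(d,d))@o for o,d in rs)
    X=np.linalg.solve(A,b); return X,[float(np.linalg.norm((np.eye(3)-np.outer(d,d))@(X-o))) for o,d in rs]
E
python3 - <<'E'
from h import *
_,a=snap('scene');s,b=snap('side')
def T(n,p,q): X,e=tri([ray(a,p),ray(b,q)]); print(n,X.round(4),np.round(e,4))
T('rim',(261.1,197.8),(231.9,174.4)); print(atz(ray(a,(261.1,197.8)),.135),atz(ray(b,(231.9,174.4)),.135))
T('spin',(179.2,184.3),(320.6,180.8))
T('knob',(350,200),(192.8,267.8))
print('ears',atz(ray(a,(225.5,204.2)),.117),atz(ray(a,(296,199.5)),.117),atz(ray(b,(217.2,193.6)),.117))
print('burner',atz(ray(a,(171.1,217.4)),.03),s['clock'])
print(Rn.from_quat(s['orientation']).as_matrix().round(3))
E
```

```text
rim [0.5977 0.0767 0.1308] [0.001 0.001]
[0.60075536 0.07585763 0.135     ] [0.59300706 0.08464863 0.135     ]
spin [ 0.4218 -0.2163  0.0297] [0.001 0.001]
knob [0.5016 0.3908 0.0166] [0.0023 0.0023]
ears [ 0.60938861 -0.03617146  0.117     ] [0.592374   0.18669021 0.117     ] [0.57803302 0.18137999 0.117     ]
burner [ 0.5839824 -0.2236114  0.03     ] 0.25
[[ 0.939 -0.     0.345]
 [-0.345 -0.     0.939]
 [-0.    -1.    -0.001]]
```

The loose knob is at scene (350,200). The look-alikes are the fitted knob hidden behind the pot and the bare spindle at (180,185). The target pot is the grey one with ears at (262,205), not the purple pot (323,147), the nested pair (411,183) or the lidded pot (97,105). I'll move up for a wrist overview.

```bash
python3 -m pendant '[0,-0.087,0,2,-2.8,-2,0, 0,-0.087,0,2,-2.8,-2,0, 0,-0.087,0,2,-2.8,-2,0, 0,-0.087,0,2,-2.8,-2,0, 0,-0.087,0,2,-2.8,-2,0]'
python3 -m pendant '[0,0,0,1.8,0,-3.3,0, 0,0,0,1.8,0,-3.3,0, 0,0,0,1.8,0,-3.3,0, 0,0,0,1.8,0,-3.3,0, 0,0,0,1.8,0,-3.3,0]'
```

```text
clock: 0.72
ee_pos: [0.2588, 0.3742, 0.3805]
orientation: [0.71, 0.034, -0.041, -0.703]
contact_force: [0.9, 1.5, 0.4]
grip_width: 0.997
clock: 1.13
ee_pos: [0.3719, 0.216, 0.3887]
orientation: [0.707, 0.042, -0.041, -0.705]
contact_force: [1.4, 1.1, -0.6]
grip_width: 1.0
```

```bash
python3 -m pendant '[0,0,0,1.5,0,-3.2,0, 0,0,0,1.5,0,-3.2,0, 0,0,0,1.5,0,-3.2,0, 0,0,0,1.5,0,-3,0, 0,0,0,0.5,0,0,0]'
python3 - <<'E'
from h import *
s,c=snap('wrist','w1.png');print(s['ee_pos'],s['orientation'],s['joint_vel'].round(2)); 
s,c=snap('wrist','w1.png');print(s['ee_pos'],s['joint_vel'].round(3)); 
np.save('w1.npy',np.r_[s['ee_pos'],s['orientation']])
cv2.imwrite('pics/w1b.png',cv2.resize(c['image'],None,fx=1.5,fy=1.5,interpolation=2))
E
```

```text
clock: 1.55
ee_pos: [0.4561, 0.0866, 0.3895]
orientation: [0.707, 0.041, -0.038, -0.705]
contact_force: [-0.8, 0.8, -0.8]
grip_width: 1.003
[0.45610984 0.08664378 0.38948408] [ 0.70719588  0.04138315 -0.03793698 -0.70478523] [0.03 0.11 0.13 0.04 0.03 0.06]
[0.45596609 0.08835554 0.38935984] [ 0.066 -0.024 -0.033  0.01   0.018  0.049]
```

View pics/w1b.png

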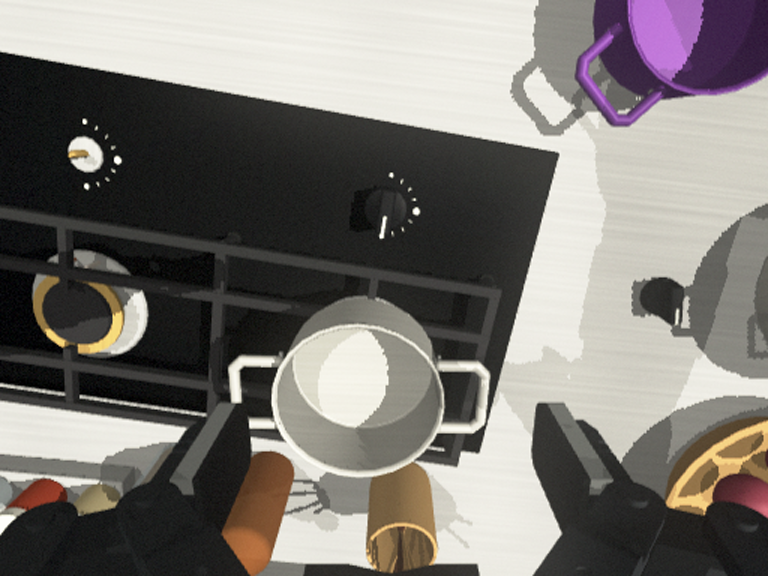

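```bash
python3 - <<'E'
from h import *
_,a=snap('scene');_,b=snap('side');s,c=snap('wrist')
print(s['ee_pos'],s['joint_vel'].round(3))
print(Rn.from_quat(s['orientation']).as_matrix().round(3))
def T(n,p,q,z,w=None):
    w=(w[0]/1.5,w[1]/1.5); rs=[ray(c,w,s)]
    if p: rs.append(ray(a,p))
    if q: rs.append(ray(b,q))
    if len(rs)>1:
        X,e=tri(rs); print(n,X.round(4),np.round(e,4))
    print(' ',n,[atz(r,z).round(4)[:2] for r in rs])
T('rim',(261.1,197.8),(231.9,174.4),.135,(357.5,400))
T('earb',(225.5,204.2),None,.117,(239,392))
T('eara',(296,199.5),(217.2,193.6),.117,(483,397))
T('spin',(179.2,184.3),(320.6,180.8),.034,(72,155))
T('cap',(171.1,217.4),None,.03,(76,312))
T('knob',(350,200),(192.8,267.8),.0185,(660,300))
T('fit',None,None,.04,(387,210))
im=c['image']
cv2.imwrite('pics/w1spin.png',cv2.resize(im[70:140,20:120],None,fx=8,fy=8,interpolation=2))
cv2.imwrite('pics/w1knob.png',cv2.resize(im[170:230,400:500],None,fx=8,fy=8,interpolation=2))
cv2.imwrite('pics/w1pot.png',cv2.resize(im[180:330,140:340],None,fx=4,fy=4,interpolation=2))
E
```

```text
[0.45359473 0.09144897 0.38974903] [ 0.022 -0.013 -0.005  0.003 -0.    -0.003]
[[ 0.993  0.004 -0.116]
 [ 0.116 -0.001  0.993]
 [ 0.004 -1.    -0.002]]
rim [0.5976 0.077  0.1309] [0.0004 0.0012 0.0009]
  rim [array([0.5953, 0.0774]), array([0.6008, 0.0759]), array([0.593 , 0.0846])]
earb [ 0.6101 -0.0338  0.117 ] [0.0024 0.0024]
  earb [array([ 0.6101, -0.0313]), array([ 0.6094, -0.0362])]
eara [0.5849 0.1863 0.1163] [0.0061 0.0049 0.0085]
  eara [array([0.5892, 0.1914]), array([0.5924, 0.1867]), array([0.578 , 0.1814])]
spin [ 0.4236 -0.2164  0.0304] [0.0023 0.001  0.0023]
  spin [array([ 0.4255, -0.2146]), array([ 0.4276, -0.2145]), array([ 0.4187, -0.2106])]
cap [ 0.5854 -0.2243  0.0325] [0.0013 0.0013]
  cap [array([ 0.5864, -0.2274]), array([ 0.584 , -0.2236])]
knob [0.5038 0.3888 0.0159] [0.003  0.0035 0.0028]
  knob [array([0.5051, 0.3848]), array([0.5015, 0.3886]), array([0.5008, 0.3949])]
  fit [array([0.4413, 0.0851])]
```

View pics/w1spin.png

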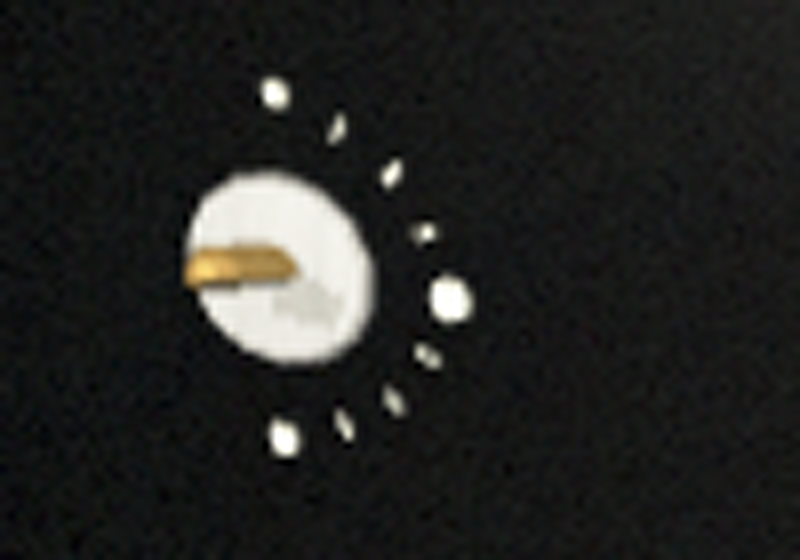

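View pics/w1knob.png

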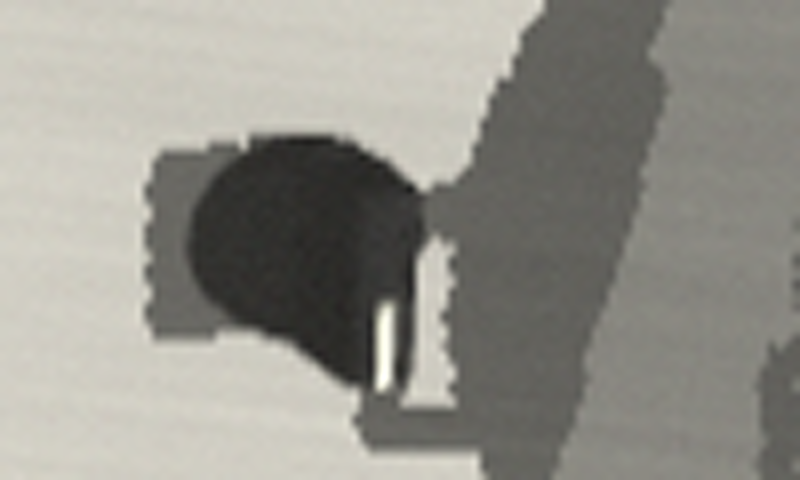

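View pics/w1pot.png

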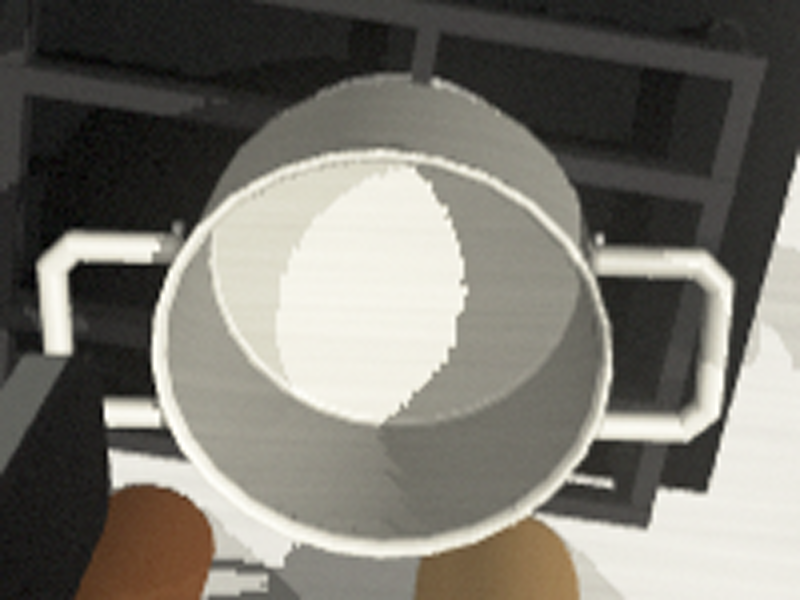

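The w1 crop shows the pot with its rim centre at (238,267). The ear_a bar is at (320,265), the bare spindle at (48,103) and the fitted knob at (257,140). The loose knob is at (440,200) with its white pointer facing roughly +x. Next I go above ear_a.

```bash
python3 -m pendant '[0,0,0,2.6,2,1.5,0.67, 0,0,0,2.6,2,1.5,0.67, 0,0,0,2.6,2,1.5,0.67, 0,0,0,2.6,3,1.5,0.67, 0,0,0,2.6,3,1.5,0.67]'
python3 -m pendant '[0,0,0,1,3,0.5,0.67, 0,0,0,0.6,2,0.3,0.67, 0,0,0,0,0,0,0.67, 0,0,0,0,0,0,0.67,0,0,0,0,0,0,0.67]'
python3 - <<'E'
from h import *
s,c=snap('wrist','w2.png');print(s['ee_pos'],s['grip_width'],s['joint_vel'].round(3),s['contact_force'])
M=Rn.from_quat(s['orientation']).as_matrix();print(M.round(3)); print(100*M.T@(np.array([.5895,.191,.109])-s['ee_pos']))
E
```

```text
clock: 2.22
ee_pos: [0.5734, 0.1886, 0.2791]
orientation: [0.706, 0.051, -0.037, -0.705]
contact_force: [0.1, -0.9, 0.4]
grip_width: 0.333
clock: 2.63
ee_pos: [0.5858, 0.2092, 0.2214]
orientation: [0.706, 0.053, -0.044, -0.705]
contact_force: [0.3, 0.1, 0.1]
grip_width: 0.328
[0.58578103 0.20917478 0.2214487 ] 0.3278866184808967 [ 0.019 -0.021  0.012  0.018 -0.002 -0.   ] [0.27547023 0.05783453 0.14163091]
[[ 0.99   0.012 -0.137]
 [ 0.137  0.     0.991]
 [ 0.012 -1.    -0.001]]
[-0.01397831 11.24817175 -1.83495517]
```

View pics/w2.png

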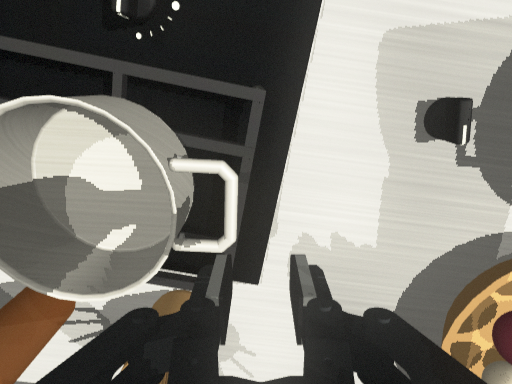

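```bash
python3 - <<'E'
from h import *
s,c=snap('wrist')
print(s['ee_pos'])
for p in [(231,207),(232,178),(231,238)]: print(atz(ray(c,p,s),.119))
im=c['image'];cv2.imwrite('pics/w2ear.png',cv2.resize(im[140:270,150:260],None,fx=4.5,fy=4.5,interpolation=2))
cv2.imwrite('pics/w2kn.png',cv2.resize(im[80:180,400:500],None,fx=6,fy=6,interpolation=2))
_,a=snap('scene')
for p in [(231,207)]: print(tri([ray(c,p,s),ray(a,(296,199.5))]))
E
```

```text
[0.58607825 0.20915218 0.22218049]
[0.59147208 0.1866256  0.119     ]
[0.56897794 0.18493304 0.119     ]
[0.61700786 0.18937867 0.119     ]
(array([0.59227404, 0.18661782, 0.11690949]), [8.650773434709656e-05, 8.650773434706661e-05])
```

View pics/w2ear.png

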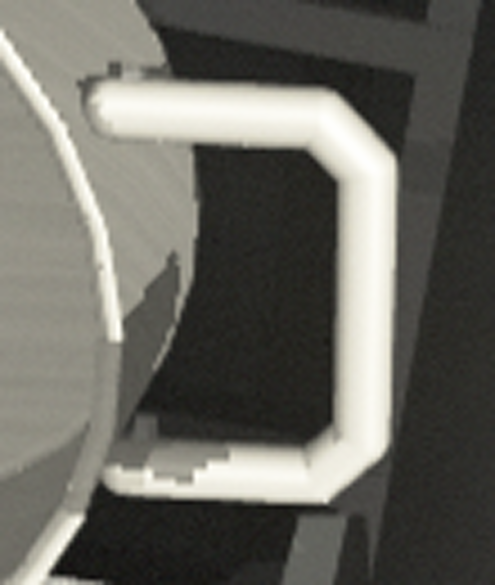

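View pics/w2kn.png

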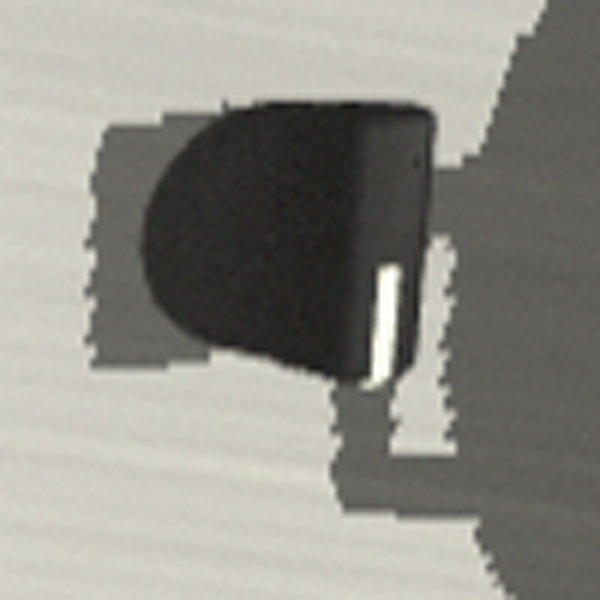

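```bash
python3 -m pendant '[0,0.022,0.006,0.1,0,-1,0.67, 0,0.022,0.006,0,0,-1,0.67, 0,0,0,0,0.5,-0.1,0.67, 0,0,0,0,2,0,0.67,0,0,0,0,2,0,0.67]' 30
python3 - <<'E'
from h import *
s=bot.sense();M=Rn.from_quat(s['orientation']).as_matrix();print(M.round(3),s['ee_pos']); print(100*M.T@(np.array([.5915,.188,.109])-s['ee_pos']))
E
```

```text
clock: 3.2
ee_pos: [0.5957, 0.184, 0.1855]
orientation: [-0.706, -0.035, 0.024, 0.707]
contact_force: [-0.8, 0.5, 0.9]
grip_width: 0.331
[[ 0.996  0.016 -0.084]
 [ 0.084  0.001  0.996]
 [ 0.017 -1.     0.   ]] [0.59566082 0.1839914  0.18551341]
[-0.50761583  7.64403347  0.43348693]
```

```bash
python3 -m pendant '[0,0,0.01,-0.3,2,0.3,0.67, 0,0,0.01,-0.1,2,0.2,0.67, 0,0,0,0,2,0,0.67, 0,0,0,0,1.3,0,0.67,0,0,0,0,0,0,0.67]' 30
python3 - <<'E'
from h import *
s,c=snap('wrist','w3.png');M=Rn.from_quat(s['orientation']).as_matrix();print(M.round(3),s['ee_pos'],s['contact_force']); print(100*M.T@(np.array([.5915,.188,.109])-s['ee_pos']))
E
```

```text
clock: 3.62
ee_pos: [0.5913, 0.184, 0.1068]
orientation: [0.707, 0.025, -0.029, -0.706]
contact_force: [-0.0, -0.2, -0.6]
grip_width: 0.328
[[ 0.997 -0.006 -0.076]
 [ 0.076 -0.001  0.997]
 [-0.006 -1.    -0.   ]] [0.59125604 0.18402503 0.10678632] [-0.03707312 -0.20870836 -0.57541696]
[ 0.05335119 -0.22171826  0.39445907]
```

View pics/w3.png

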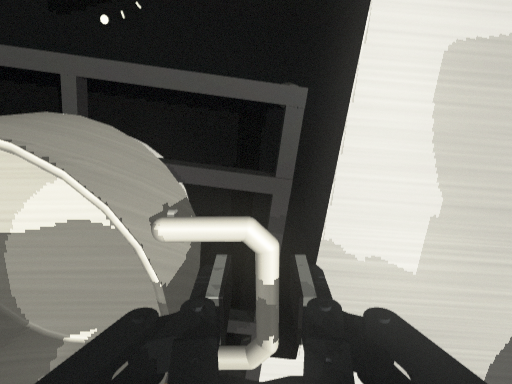

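The w3 view shows the bar at column 267, between the fingers and about 4 mm right of centre, which agrees with my measurement. I'll shift and close.

```bash
python3 -m pendant '[0,0,0,0,-0.1,0.4,0.67, 0,0,0,0,0,0.1,0.75, 0,0,0,0,0,0,0.85, 0,0,0,0,0,0,1,0,0,0,0,0,0,1]' 40
python3 - <<'E'
from h import *
s,c=snap('wrist','w4.png');M=Rn.from_quat(s['orientation']).as_matrix();print(M.round(3),s['ee_pos'],s['contact_force'],s['grip_width']); 
E
```

```text
clock: 4.08
ee_pos: [0.5935, 0.1884, 0.113]
orientation: [0.707, 0.026, -0.026, -0.706]
contact_force: [-0.5, -1.9, -3.2]
grip_width: 0.1
[[ 0.997  0.    -0.074]
 [ 0.074 -0.001  0.997]
 [ 0.    -1.    -0.001]] [0.59351303 0.18844664 0.11304013] [-0.48403628 -1.93614479 -3.2333392 ] 0.09969366205794854
```

View pics/w4.png

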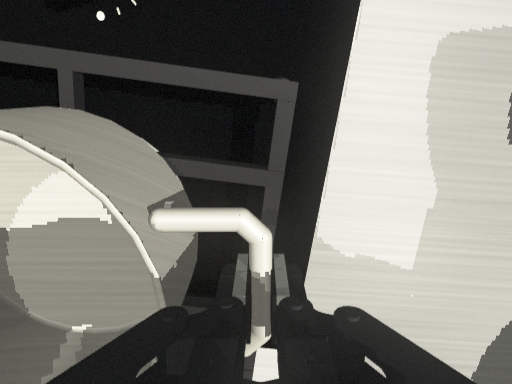

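The bar is gripped, but Fz is -3 N on the tool, so the ear may be slightly loaded upward. I'll lower a little before dragging.

```bash
python3 -m pendant '[0,0,0,0,0.1,0,1, 0,0,0,0,0,0,1, 0,0,0,0,0,0,1, 0,0,0,0,0,0,1,0,0,0,0,0,0,1]' 40
```

```text
clock: 4.55
ee_pos: [0.5935, 0.1887, 0.1122]
orientation: [-0.707, -0.027, 0.026, 0.707]
contact_force: [0.4, -0.6, -2.2]
grip_width: 0.101
```

```bash
python3 - <<'E'
from h import *
s,c=snap('side','s4.png');print(s['contact_force'],s['torque'],s['ee_pos'],s['clock'])
cv2.imwrite('pics/s4c.png',cv2.resize(c['image'][130:260,150:350],None,fx=4,fy=4,interpolation=2))
E
```

```text
[ 0.44043091 -0.60862056 -2.18908601] [-0.1843354   0.05712333  0.05409934] [0.59354123 0.18874958 0.1122188 ] 4.55
```

View pics/s4c.png

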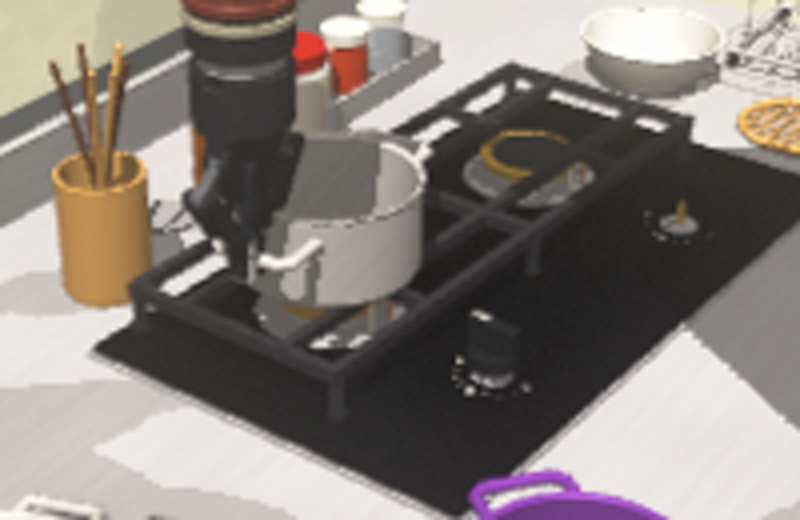

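```bash
python3 -m pendant '[0,0,0,0,0.15,0,1, 0,0,0,0,0,0,1, 0,0,0,0,0.1,0,1, 0,0,0,0,0,0,1,0,0,0,0,0,0,1]' 40
```

```text
clock: 5.02
ee_pos: [0.5937, 0.1892, 0.1117]
orientation: [-0.706, -0.027, 0.026, 0.707]
contact_force: [-1.9, -3.0, 2.4]
grip_width: 0.1
```

```bash
python3 -m pendant '[0,0,0,-0.05,0,-0.4,1, 0,0,0,-0.1,0,-0.8,1, 0,0,0,-0.1,0,-1,1, 0,0,0,-0.12,0,-1,1,0,0,0,-0.12,0,-1,1]' 40
```

```text
clock: 5.43
ee_pos: [0.5932, 0.1512, 0.1121]
orientation: [-0.703, -0.031, 0.026, 0.71]
contact_force: [0.9, 3.7, 0.5]
grip_width: 0.102
```

```bash
python3 -m pendant '[0,0,0,-0.13,0,-1.2,1, 0,0,0,-0.15,0,-1.2,1, 0,0,0,-0.15,0,-1.2,1, 0,0,0,-0.15,0,-1.2,1,0,0,0,-0.15,0,-1.2,1]' 40
python3 - <<'E'
from h import *
s=bot.sense();M=Rn.from_quat(s['orientation']).as_matrix();print(M.round(3))
E
```

```text
clock: 5.85
ee_pos: [0.5914, 0.0879, 0.1121]
orientation: [-0.701, -0.032, 0.026, 0.712]
contact_force: [-0.1, 5.1, 0.7]
grip_width: 0.098
[[ 0.997  0.008 -0.082]
 [ 0.082  0.016  0.997]
 [ 0.009 -1.     0.015]]
```

```bash
python3 -m pendant '[-0.006,0,0,-0.17,0,-1.2,1, -0.006,0,0,-0.17,0,-1.2,1, -0.006,0,0,-0.17,0,-1.2,1, -0.006,0,0,-0.17,0,-1.2,1,-0.006,0,0,-0.17,0,-1.2,1]' 40
```

```text
clock: 6.27
ee_pos: [0.5874, 0.0222, 0.1121]
orientation: [0.711, 0.033, -0.025, -0.702]
contact_force: [0.5, 4.1, -0.1]
grip_width: 0.098
```

```bash
python3 -m pendant '[-0.005,0,0,-0.17,0,-1.2,1, -0.005,0,0,-0.17,0,-1.2,1, -0.005,0,0,-0.17,0,-1.2,1, -0.005,0,0,-0.17,0,-1.2,1,-0.005,0,0,-0.17,0,-1.2,1]' 40
```

```text
clock: 6.68
ee_pos: [0.5818, -0.0451, 0.1125]
orientation: [0.721, 0.032, -0.025, -0.692]
contact_force: [1.2, 1.9, -2.5]
grip_width: 0.099
```

```bash
python3 -m pendant '[0.014,0,0,-0.05,0.03,-0.9,1, 0.012,0,0,-0.07,0.03,-0.9,1, 0.006,0,0,-0.07,0,-0.8,1, 0.003,0,0,-0.05,0,-0.7,1,0,0,0,-0.05,0,-0.5,1]' 40
```

```text
clock: 7.1
ee_pos: [0.5813, -0.0891, 0.1125]
orientation: [0.707, 0.03, -0.025, -0.706]
contact_force: [0.2, 4.2, -0.1]
grip_width: 0.095
```

```bash
python3 - <<'E'
from h import *
s,c=snap('wrist','w5.png');M=Rn.from_quat(s['orientation']).as_matrix();print(M.round(3),s['ee_pos'],s['contact_force'],s['torque'])
s,c=snap('scene','sc5.png')
cv2.imwrite('pics/sc5c.png',cv2.resize(c['image'][160:270,110:320],None,fx=3.8,fy=3.8,interpolation=2))
E
```

```text
[[ 0.997  0.007 -0.079]
 [ 0.079 -0.001  0.997]
 [ 0.007 -1.    -0.002]] [ 0.58132565 -0.0891051   0.11254562] [ 0.15177062  4.20585462 -0.11573612] [0.85371363 0.02587903 0.02265933]
```

View pics/sc5c.png

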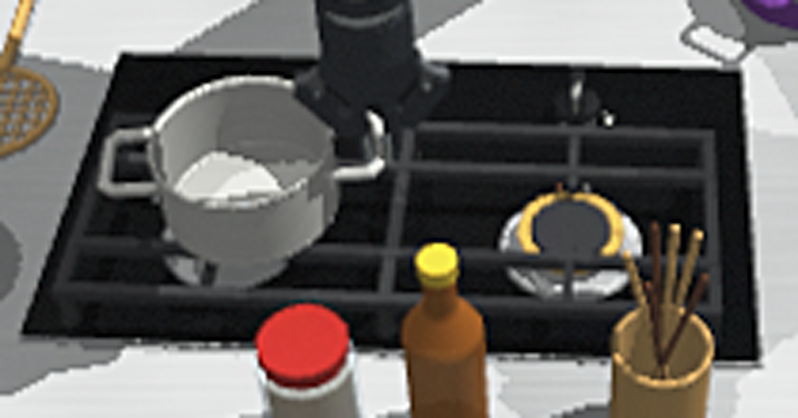

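View pics/w5.png

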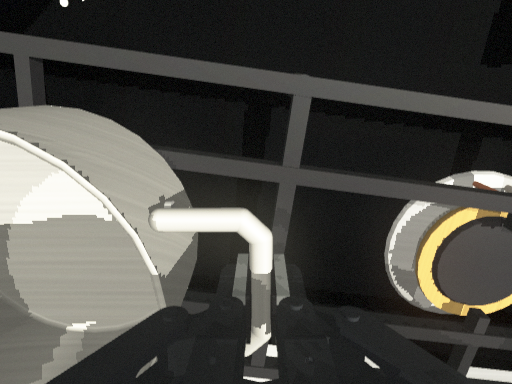

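```bash
python3 - <<'E'
from h import *
s,c=snap('scene');f=lambda p,z:atz(ray(c,p),z)[:2].round(4)
o=f((260,220),.03);b=f((171.1,217.4),.03);print(o,b,o-b,np.hypot(*(o-b)))
# cap/ brass ring fit of both in scene: colour segmentation
s0=cv2.imread('pics/scene0.png')
hsv=lambda i:cv2.cvtColor(i,cv2.COLOR_BGR2HSV)
m=cv2.inRange(hsv(s0),(12,120,120),(32,255,255));m[:,:140]=0;m[:,200:]=0;m[:200]=0;m[240:]=0
ys,xs=np.nonzero(m);print('bare ring',xs.min(),xs.max(),ys.min(),ys.max())
m=cv2.inRange(hsv(c['image']),(12,120,120),(32,255,255));m[:,:240]=0;m[:,276:]=0;m[:205]=0;m[230:]=0
ys,xs=np.nonzero(m);print('oth ring',xs.min(),xs.max(),ys.min(),ys.max())
E
```

```text
[0.6    0.0729] [ 0.584  -0.2236] [0.016  0.2965] 0.29693138938145286
bare ring 156 183 208 223
oth ring 246 275 211 229
```

```bash
python3 - <<'E'
from h import *
s,c=snap('scene')
print(atz(ray(c,(174.2,196.8)),.135), proj(c,np.array([.585,-.2245,.135])))
t=np.linspace(0,2*np.pi,200)
im=cv2.resize(c['image'],None,fx=4,fy=4,interpolation=2)
for cx,cy,col in[(.5897,-.2016,(0,0,255)),(.585,-.2245,(0,255,0))]:
    for a in t:
        p=proj(c,np.array([cx+.075*np.cos(a),cy+.075*np.sin(a),.135])); p=(p+.5)*4
        cv2.circle(im,tuple(int(v) for v in p),1,col,-1)
cv2.imwrite('pics/ov.png',im[640:1000,480:1120])
E
```

```text
[ 0.59176254 -0.19767261  0.135     ] [166.01273452 195.38437026]
```

View pics/ov.png

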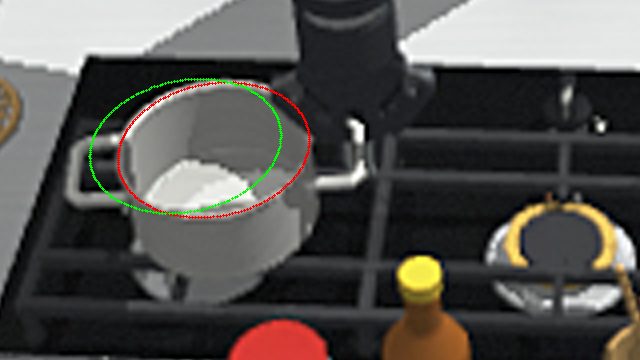

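```bash
python3 -m pendant '[0,0,0.004,-0.25,0,-0.6,1, 0,0,0.003,-0.25,0,-0.7,1, 0,0,0,-0.2,0,-0.7,1, 0,0,0,-0.15,0,-0.5,1,0,0,0,0,0,0,1]' 40
python3 - <<'E'
from h import *
s,c=snap('scene')
print(s['ee_pos'],s['contact_force'],Rn.from_quat(s['orientation']).as_matrix().round(3))
t=np.linspace(0,2*np.pi,200)
im=cv2.resize(c['image'],None,fx=4,fy=4,interpolation=2)
for cx,cy,col in[(.585,-.2245,(0,255,0))]:
    for a in t:
        p=proj(c,np.array([cx+.075*np.cos(a),cy+.075*np.sin(a),.135])); p=(p+.5)*4
        cv2.circle(im,tuple(int(v) for v in p),1,col,-1)
cv2.imwrite('pics/ov2.png',im[640:1000,480:1120])
E
```

```text
clock: 7.72
ee_pos: [0.5746, -0.1135, 0.1127]
orientation: [0.707, 0.029, -0.029, -0.706]
contact_force: [1.1, 0.7, -2.2]
grip_width: 0.101
[ 0.57459343 -0.11348357  0.11273644] [ 1.05681031  0.73974489 -2.20813488] [[ 0.997  0.    -0.083]
 [ 0.083 -0.001  0.997]
 [ 0.    -1.    -0.001]]
```

View pics/ov2.png

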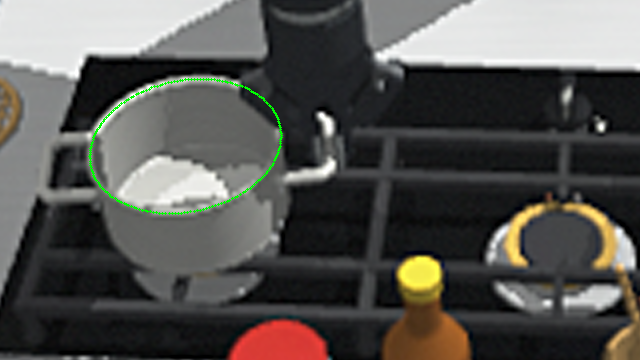

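```bash
python3 -m pendant '[0,0,0,0.2,0.08,0.1,1, 0,0,0,0.05,0.05,0,1, 0,0,0,0,0,0,1, 0,0,0,0,0,0,1,0,0,0,0,0,0,1]' 40
```

```text
clock: 8.18
ee_pos: [0.5763, -0.113, 0.112]
orientation: [0.708, 0.028, -0.029, -0.705]
contact_force: [-0.7, -0.2, -0.8]
grip_width: 0.101
```

```bash
python3 -m pendant '[0,0,0,0,0,0,0.85, 0,0,0,0,0,0,0.7, 0,0,0,0,0,0,0.67, 0,0,0,0,-1,0,0.67,0,0,0,0,-2.5,0,0.67]'
python3 -m pendant '[0,0,0,0,-4,0,0.67, 0,0,0,-1,-4,0,0.67, 0,0,0,-3,-3,0,0.67, 0,0,0,-4,0,0,0.67,0,0,0,-4,0,0,0.67]'
python3 - <<'E'
from h import *
s,c=snap('wrist','w6.png')
s,a=snap('scene','sc6.png')
s,c=snap('wrist','w6.png')
print(s['ee_pos'],s['orientation'].round(3),s['joint_vel'].round(2))
cv2.imwrite('pics/w6b.png',cv2.resize(c['image'],None,fx=1.5,fy=1.5,interpolation=2))
t=np.linspace(0,2*np.pi,200)
im=cv2.resize(a['image'],None,fx=4,fy=4,interpolation=2)
for cx,cy,col in[(.585,-.2245,(0,255,0))]:
    for q in t:
        p=proj(a,np.array([cx+.075*np.cos(q),cy+.075*np.sin(q),.135])); p=(p+.5)*4
        cv2.circle(im,tuple(int(v) for v in p),1,col,-1)
cv2.imwrite('pics/ov3.png',im[640:1000,480:1120])
E
```

```text
clock: 8.6
ee_pos: [0.5745, -0.1121, 0.1441]
orientation: [0.707, 0.026, -0.032, -0.706]
contact_force: [-0.9, 0.6, -0.5]
grip_width: 0.329
clock: 9.02
ee_pos: [0.4606, -0.1224, 0.2648]
orientation: [0.709, 0.031, -0.029, -0.704]
contact_force: [0.1, -0.4, 0.7]
grip_width: 0.331
[ 0.45628765 -0.1217427   0.26461155] [ 0.708  0.029 -0.03  -0.705] [ 0.02  0.08  0.1  -0.03  0.02  0.04]
```

View pics/ov3.png

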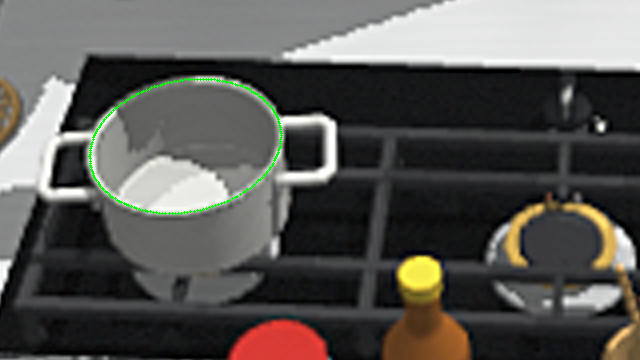

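View pics/w6b.png

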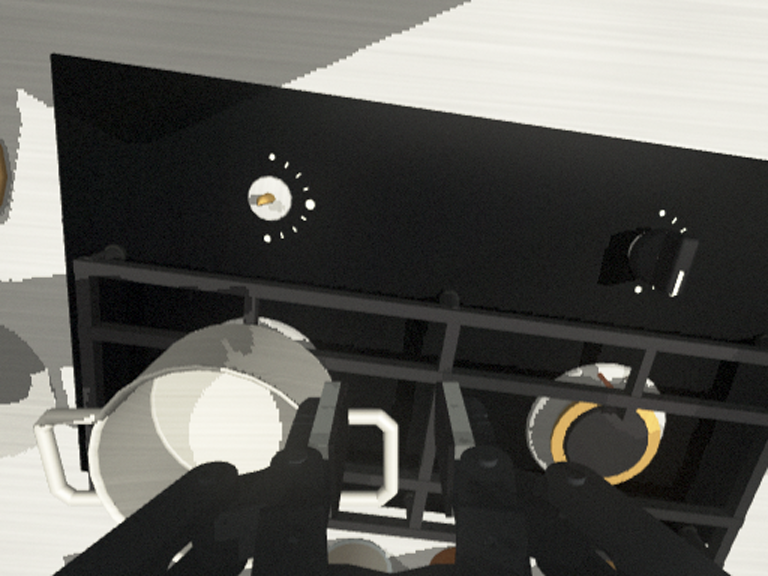

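The scene overlay shows the pot rim coinciding with the circle predicted over the bare burner. The wrist picture shows the spindle at (180,132). Next is a close view of the spindle.

```bash
python3 -m pendant '[0,0,0,-1.6,1.6,-2.2,0.5, 0,0,0,-1.6,1.6,-2.2,0.5, 0,0,0,-1.6,1.6,-2.2,0.4, 0,0,0,-1.6,1.6,-2.2,0.4,0,0,0,0,0,0,0.4]'
python3 - <<'E'
from h import *
s,c=snap('wrist','w7.png');s,c=snap('wrist','w7.png')
s,c=snap('wrist','w7.png');print(s['ee_pos'],s['orientation'].round(4).tolist(),s['joint_vel'].round(2),Rn.from_quat(s['orientation']).as_matrix().round(3))
np.save('w7.npy',np.r_[s['ee_pos'],s['orientation']])
E
```

```text
clock: 9.58
ee_pos: [0.4071, -0.2201, 0.203]
orientation: [0.71, 0.035, -0.027, -0.703]
contact_force: [-0.8, 0.5, -0.5]
grip_width: 0.598
[ 0.40905882 -0.21840264  0.20489919] [0.7102, 0.036, -0.0263, -0.7026] [ 0.04 -0.01  0.01  0.01  0.    0.01] [[ 0.996  0.014 -0.088]
 [ 0.088 -0.01   0.996]
 [ 0.013 -1.    -0.011]]
```

View pics/w7.png

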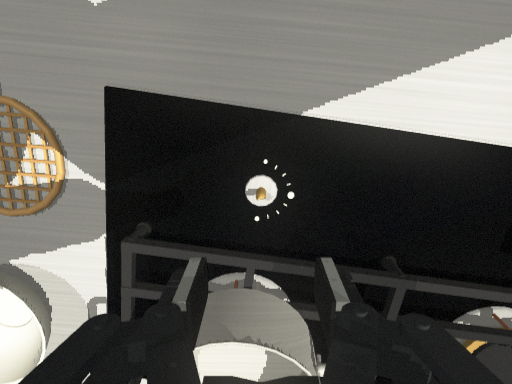

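```bash
python3 - <<'E'
from h import *
im=cv2.imread('pics/w7.png');cv2.imwrite('pics/w7c.png',cv2.resize(im[150:230,230:310],None,fx=8,fy=8,interpolation=cv2.INTER_CUBIC))
im=cv2.imread('pics/w6.png');cv2.imwrite('pics/w6c.png',cv2.resize(im[90:170,140:220],None,fx=8,fy=8,interpolation=cv2.INTER_CUBIC))
E
```

```text
(no output)
```

View pics/w7c.png

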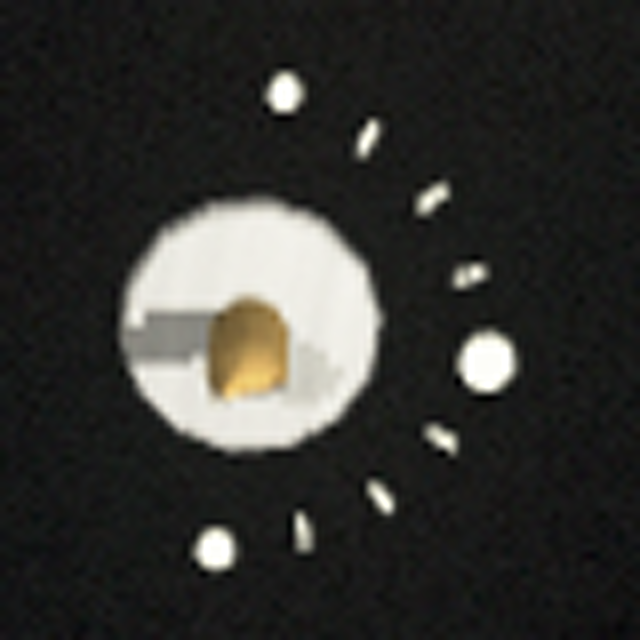

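View pics/w6c.png

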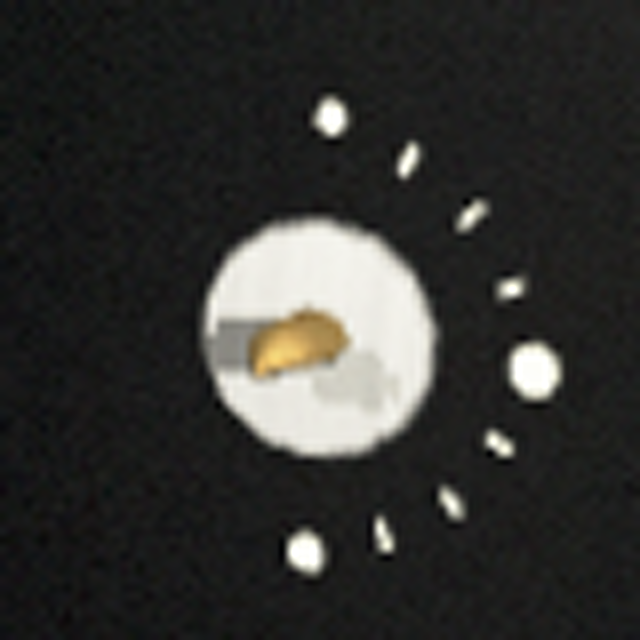

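```bash
python3 -m pendant '[0.006,0,0.006,0.7,3,-0.1,0.4, 0.006,0,0.006,0.7,3,-0.1,0.4, 0,0,0,0.7,2.5,0,0.4, 0,0,0,0,0,0,0.4,0,0,0,0,0,0,0.4]'
python3 - <<'E'
from h import *
s,c=snap('wrist','w8.png');s,c=snap('wrist','w8.png')
print(s['ee_pos'],s['orientation'].round(4).tolist(),s['joint_vel'].round(2),Rn.from_quat(s['orientation']).as_matrix().round(3))
np.save('w8.npy',np.r_[s['ee_pos'],s['orientation']])
p=proj(c,np.array([.4245,-.216,.034]),s);print(p);x,y=p.astype(int)
im=c['image'];y0=max(0,y-40);x0=x-50;print(x0,y0)
cv2.imwrite('pics/w8c.png',cv2.resize(im[y0:y0+80,x0:x0+100],None,fx=7.5,fy=7.5,interpolation=cv2.INTER_CUBIC))
E
```

```text
clock: 10.15
ee_pos: [0.4402, -0.2177, 0.1232]
orientation: [0.708, 0.037, -0.03, -0.705]
contact_force: [0.3, 0.3, 0.6]
grip_width: 0.597
[ 0.44002114 -0.21762766  0.12339272] [0.708, 0.0374, -0.0298, -0.7046] [-0.01 -0.02  0.    0.01 -0.   -0.01] [[ 0.995  0.011 -0.095]
 [ 0.095 -0.004  0.995]
 [ 0.01  -1.    -0.005]]
[266.66375955 190.40349609]
216 150
```

View pics/w8c.png

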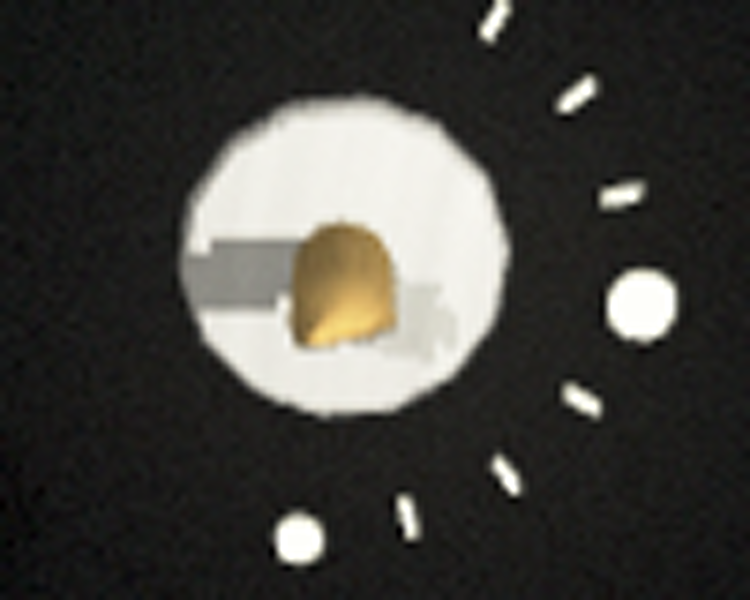

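```bash
cat > fit.py <<'E'
from h import *
from scipy.optimize import minimize
_,c=snap('wrist')
def D(r,fl,th):
    a0=np.arccos(fl/r); a=np.linspace(a0,2*np.pi-a0,40); p=np.c_[r*np.cos(a),r*np.sin(a)]
    R=np.array([[np.cos(th),-np.sin(th)],[np.sin(th),np.cos(th)]]); return p@R.T
views=[]
for n in('w7','w8'):
    v=np.load(n+'.npy');s={'ee_pos':v[:3],'orientation':v[3:]};im=cv2.imread(f'pics/{n}.png')
    p=proj(c,np.array([.4245,-.216,.03]),s).astype(int);x0,y0=p-30
    h=cv2.cvtColor(cv2.resize(im[y0:y0+60,x0:x0+60],None,fx=8,fy=8,interpolation=cv2.INTER_CUBIC),cv2.COLOR_BGR2HSV)
    m=((h[...,1]>90)&(h[...,2]>70)).astype(np.uint8)
    k,l,st,_=cv2.connectedComponentsWithStats(m);i=1+np.argmax(st[1:,4]);m=(l==i).astype(np.uint8)
    views.append((s,m,x0,y0)); print(n,m.sum()/64)
def render(s,x0,y0,x,y,th,shape,base):
    o=np.zeros(shape,np.uint8); pts=[]
    for z,k in((base,1),(.030,1),(.034,.5)):
        d=D(.005*k,.002*k,th); 
        pts.append(np.array([proj(c,np.array([x+a,y+b,z]),s) for a,b in d]))
    for A,B in((pts[0],pts[1]),(pts[1],pts[2])):
        q=np.vstack([A,B]);q=((q-[x0,y0]+.5)*8).astype(np.int32); cv2.fillPoly(o,[cv2.convexHull(q)],1)
    return o
for base in(.0115,.014):
  best=[]
  for vi in([0],[1],[0,1]):
    r=[]
    for th in np.radians(np.arange(-60,61,4)):
        def cost(p):
            t=0
            for i in vi:
                s,m,x0,y0=views[i];o=render(s,x0,y0,p[0],p[1],th,m.shape,base);t+=1-(o&m).sum()/(o|m).sum()
            return t/len(vi)
        q=minimize(cost,[.4245,-.216],method='Nelder-Mead',options=dict(initial_simplex=[[.4245,-.216],[.427,-.216],[.4245,-.213]],maxiter=40))
        r.append((q.fun,np.degrees(th),*q.x))
    r.sort();print(base,vi,[np.round(k,4).tolist() for k in r[:4]])
E
python3 fit.py
```

```text
w7 95.25
w8 177.3125
0.0115 [0] [[0.1732, 44.0, 0.4283, -0.2194], [0.175, 48.0, 0.4284, -0.2194], [0.178, 40.0, 0.4282, -0.2195], [0.1783, 36.0, 0.428, -0.2194]]
0.0115 [1] [[0.143, 36.0, 0.4282, -0.2194], [0.1444, 40.0, 0.4282, -0.2194], [0.1449, 32.0, 0.428, -0.2195], [0.1466, 24.0, 0.4276, -0.2196]]
0.0115 [0, 1] [[0.1618, 40.0, 0.4283, -0.2194], [0.1618, 36.0, 0.4282, -0.2195], [0.1625, 44.0, 0.4283, -0.2193], [0.1649, 32.0, 0.4279, -0.2195]]
0.014 [0] [[0.1315, 32.0, 0.4275, -0.2194], [0.133, 28.0, 0.4274, -0.2194], [0.1335, 24.0, 0.4274, -0.2195], [0.1362, 36.0, 0.4275, -0.2193]]
0.014 [1] [[0.0989, 24.0, 0.4275, -0.2196], [0.0992, 28.0, 0.4275, -0.2194], [0.1012, 20.0, 0.4273, -0.2196], [0.1023, 12.0, 0.4275, -0.2196]]
0.014 [0, 1] [[0.1169, 28.0, 0.4275, -0.2194], [0.1174, 24.0, 0.4274, -0.2195], [0.1182, 20.0, 0.4273, -0.2196], [0.1198, 32.0, 0.4276, -0.2194]]
```

```bash
python3 - <<'E'
src=open('fit.py').read()
src=src.replace("for n in('w7','w8')","np.save('w6.npy',[0.45628765,-0.1217427,0.26461155,.708,.029,-.03,-.705])\nfor n in('w7','w8','w6','w1')")
i=src.index('for base in(')
src=src[:i]+'''
for base in(.014,.016,.018,.020):
  for vi in([1],[0,1],[2],[3]):
    r=[]
    for th in np.radians(np.arange(-20,61,5)):
        def cost(p):
            t=0
            for i in vi:
                s,m,x0,y0=views[i];o=render(s,x0,y0,p[0],p[1],th,m.shape,base);t+=1-(o&m).sum()/(o|m).sum()
            return t/len(vi)
        q=minimize(cost,[.4265,-.218],method='Nelder-Mead',options=dict(initial_simplex=[[.4265,-.218],[.429,-.218],[.4265,-.215]],maxiter=40))
        r.append((q.fun,np.degrees(th),*q.x))
    r.sort();print(base,vi,[np.round(k,4).tolist() for k in r[:3]])
'''
exec(src)
E
```

```text
w7 95.25
w8 177.3125
w6 64.34375
w1 56.015625
0.014 [1] [[0.1001, 25.0, 0.4275, -0.2194], [0.1006, 15.0, 0.4272, -0.2195], [0.1019, 10.0, 0.4274, -0.2196]]
0.014 [0, 1] [[0.1172, 30.0, 0.4275, -0.2194], [0.1173, 25.0, 0.4273, -0.2193], [0.1181, 20.0, 0.4272, -0.2194]]
0.014 [2] [[0.1651, 30.0, 0.4277, -0.2194], [0.1694, 25.0, 0.4276, -0.2193], [0.1799, 35.0, 0.4278, -0.2193]]
0.014 [3] [[0.1608, 10.0, 0.4271, -0.2195], [0.1778, 15.0, 0.4273, -0.2197], [0.1881, 5.0, 0.4271, -0.2196]]
0.016 [1] [[0.0638, 20.0, 0.4271, -0.2194], [0.0644, 15.0, 0.4271, -0.2195], [0.073, 25.0, 0.4271, -0.2194]]
0.016 [0, 1] [[0.0788, 15.0, 0.427, -0.2194], [0.0803, 20.0, 0.427, -0.2195], [0.085, 25.0, 0.427, -0.2194]]
0.016 [2] [[0.1415, 25.0, 0.4273, -0.219], [0.1434, 30.0, 0.4274, -0.2191], [0.1474, 20.0, 0.427, -0.2192]]
0.016 [3] [[0.1734, 10.0, 0.4268, -0.2192], [0.1889, 15.0, 0.4269, -0.2192], [0.2007, 5.0, 0.4268, -0.219]]
0.018 [1] [[0.0762, 15.0, 0.4268, -0.2195], [0.077, 20.0, 0.4268, -0.2195], [0.0855, 25.0, 0.4267, -0.2194]]
0.018 [0, 1] [[0.0797, 15.0, 0.4267, -0.2194], [0.0802, 20.0, 0.4266, -0.2194], [0.0866, 10.0, 0.4266, -0.2195]]
0.018 [2] [[0.1342, 25.0, 0.427, -0.219], [0.1358, 20.0, 0.427, -0.2189], [0.1409, 15.0, 0.4267, -0.219]]
0.018 [3] [[0.2048, 10.0, 0.4267, -0.2189], [0.2182, 15.0, 0.4265, -0.2184], [0.2227, 5.0, 0.4269, -0.2188]]
0.02 [1] [[0.117, 15.0, 0.4267, -0.2195], [0.1193, 20.0, 0.4267, -0.2194], [0.1206, 25.0, 0.4265, -0.2196]]
0.02 [0, 1] [[0.1154, 15.0, 0.4264, -0.2195], [0.1159, 10.0, 0.4262, -0.2195], [0.12, 25.0, 0.4263, -0.2195]]
0.02 [2] [[0.1435, 20.0, 0.4266, -0.2188], [0.1452, 15.0, 0.4267, -0.2189], [0.1497, 25.0, 0.4267, -0.2186]]
0.02 [3] [[0.2441, 10.0, 0.4266, -0.2181], [0.2534, 15.0, 0.4264, -0.2179], [0.2663, 5.0, 0.4267, -0.2183]]
```

```bash
python3 - <<'E'
from h import *
_,c=snap('wrist');v=np.load('w6.npy');s={'ee_pos':v[:3],'orientation':v[3:]}
im=cv2.resize(cv2.imread('pics/w6.png'),None,fx=1.5,fy=1.5)
B=np.array([.427,-.2194])+.16*np.array([.9986,-.053])
for cc,col in((B,(0,255,0)),((.5847,-.2255),(0,0,255))):
    for q in np.linspace(0,2*np.pi,300):
        p=proj(c,np.array([cc[0]+.075*np.cos(q),cc[1]+.075*np.sin(q),.135]),s); cv2.circle(im,tuple(int(k) for k in (p+.5)*1.5),1,col,-1)
O=np.array([.427,-.2194])+.3*np.array([.053,.9986]);print('fitknob',proj(c,np.array([*O,.047]),s)*1.5,B)
O=B+.3*np.array([.053,.9986])
for q in np.linspace(0,2*np.pi,300):
    p=proj(c,np.array([O[0]+.046*np.cos(q),O[1]+.046*np.sin(q),.03]),s); cv2.circle(im,tuple(int(k) for k in (p+.5)*1.5),1,(255,0,255),-1)
cv2.imwrite('pics/w6o.png',im)
E
```

```text
fitknob [674.36766317 261.60019592] [ 0.586776 -0.22788 ]
```

View pics/w6o.png

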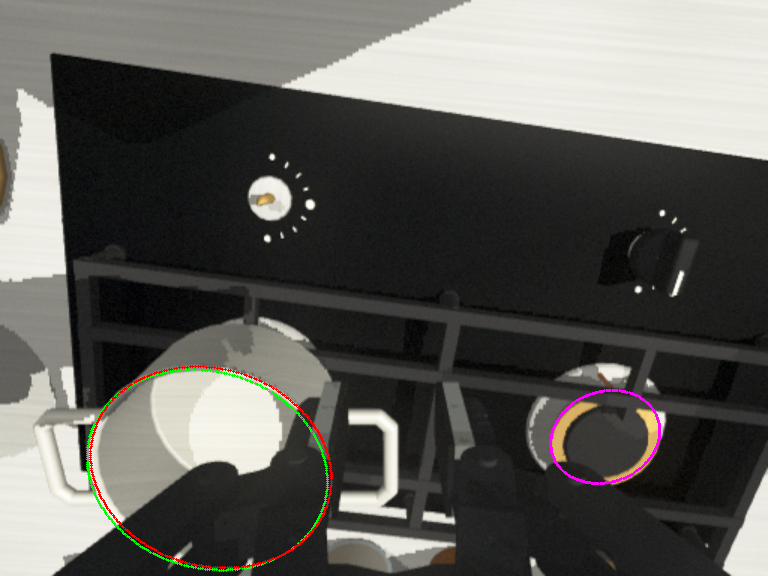

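Pot and burner circles coincide to within about 2–3 mm, and the magenta ring check on the other burner fits. So the hob frame is right: the spindle is at about (0.427,-0.219) with its flat at about 17°. Now to the knob.

```bash
python3 -m pendant '[0,0,0,0,-3.5,0,0.4, 0,0,0,0,-3.5,0,0.3, 0,0,0,0.3,-3,1,0.3, 0,0,0,0.6,-2,3,0.3,0,0,0,0.6,-1,3.8,0.3]'
python3 -m pendant '[0,0,0,0.6,0,3.8,0.3, 0,0,0,0.6,0,3.8,0.3, 0,0,0,0.6,0,3.8,0.3, 0,0,0,0.6,0,3.8,0.3,0,0,0,0.6,0,3.8,0.3]'
python3 -m pendant '[0,0,0,0.6,0,3.8,0.3, 0,0,0,0.6,0,3.8,0.3, 0,0,0,0.6,0,3.8,0.3, 0,0,0,0.6,0,3.8,0.3,0,0,0,0.6,0,3.8,0.3]'
```

```text
clock: 10.82
ee_pos: [0.4447, -0.1417, 0.2619]
orientation: [0.71, 0.035, -0.025, -0.703]
contact_force: [0.9, 0.2, 0.1]
grip_width: 0.701
clock: 11.23
ee_pos: [0.4608, 0.0554, 0.271]
orientation: [0.712, 0.039, -0.016, -0.701]
contact_force: [1.4, -0.5, 0.4]
grip_width: 0.702
clock: 11.65
ee_pos: [0.4752, 0.2567, 0.2764]
orientation: [0.711, 0.042, -0.011, -0.702]
contact_force: [1.0, -0.9, 1.1]
grip_width: 0.702
```

```bash
python3 -m pendant '[0,0,0,0.6,2,3.4,0.3, 0,0,0,0.6,2,3.2,0.3, 0,0,0,0.6,2,2.5,0.3, 0,0,0,0.4,1,1,0.3,0,0,0,0,0,0,0.3]'
python3 - <<'E'
from h import *
s,c=snap('wrist','w9.png');s,c=snap('wrist','w9.png');s,c=snap('wrist','w9.png')
print(s['ee_pos'],s['joint_vel'].round(2),Rn.from_quat(s['orientation']).as_matrix().round(3))
np.save('w9.npy',np.r_[s['ee_pos'],s['orientation']])
E
```

```text
clock: 12.07
ee_pos: [0.4935, 0.3714, 0.2104]
orientation: [0.708, 0.048, -0.01, -0.704]
contact_force: [-0.6, -1.5, 0.5]
grip_width: 0.693
[0.49376696 0.36953168 0.21223964] [-0.02 -0.03 -0.    0.01 -0.   -0.  ] [[ 0.995  0.056 -0.08 ]
 [ 0.081 -0.004  0.997]
 [ 0.056 -0.998 -0.008]]
```

View pics/w9.png

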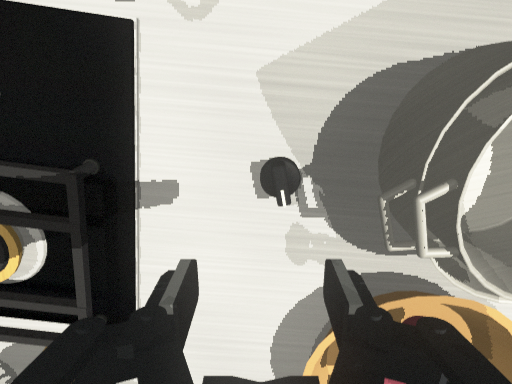

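```bash
python3 - <<'E'
from h import *
im=cv2.imread('pics/w9.png');cv2.imwrite('pics/w9c.png',cv2.resize(im[145:220,240:320],None,fx=8,fy=8,interpolation=cv2.INTER_CUBIC))
E
```

```text
(no output)
```

View pics/w9c.png

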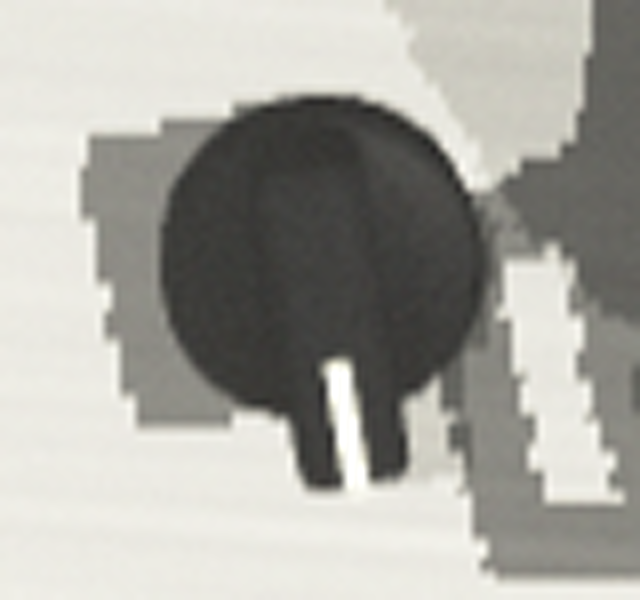

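```bash
python3 - <<'E'
from h import *
_,c=snap('wrist');v=np.load('w9.npy');s={'ee_pos':v[:3],'orientation':v[3:]}
a,b=[atz(ray(c,p,s),.037) for p in((281.9,190.25),(284.1,206))];d=b-a;print(a,b,np.degrees(np.arctan2(d[1],d[0])),np.hypot(*d[:2]))
th=np.arctan2(d[1],d[0]);print('from tip',b-.021*np.array([np.cos(th),np.sin(th),0]))
print(atz(ray(c,(280.4,177.3),s),.012))
K=(b-.021*np.array([np.cos(th),np.sin(th),0]))[:2]
im=cv2.resize(cv2.imread('pics/w9.png')[145:220,240:320],None,fx=8,fy=8,interpolation=2)
def ov(K,th,col):
    P=[]
    for q in np.linspace(0,2*np.pi,100):
        for z in(0.,.013): P.append([K[0]+.021*np.cos(q),K[1]+.021*np.sin(q),z])
    for t in np.linspace(-1,1,60):
        for x,y in((.021*t,.007),(.021*t,-.007),(.021,.007*t),(-.021,.007*t)): P.append([K[0]+x*np.cos(th)-y*np.sin(th),K[1]+x*np.sin(th)+y*np.cos(th),.037])
    for p in P:
        p=(proj(c,np.array(p),s)-[240,145]+.5)*8;cv2.circle(im,tuple(int(k) for k in p),1,col,-1)
ov(K,th,(0,255,0));cv2.imwrite('pics/w9o.png',im)
E
```

```text
[0.51139105 0.38954586 0.037     ] [0.52760335 0.39342105 0.037     ] 13.443062849452847 0.016668999633825354
from tip [0.50717872 0.38853899 0.037     ]
[0.50623641 0.38875071 0.012     ]
```

View pics/w9o.png

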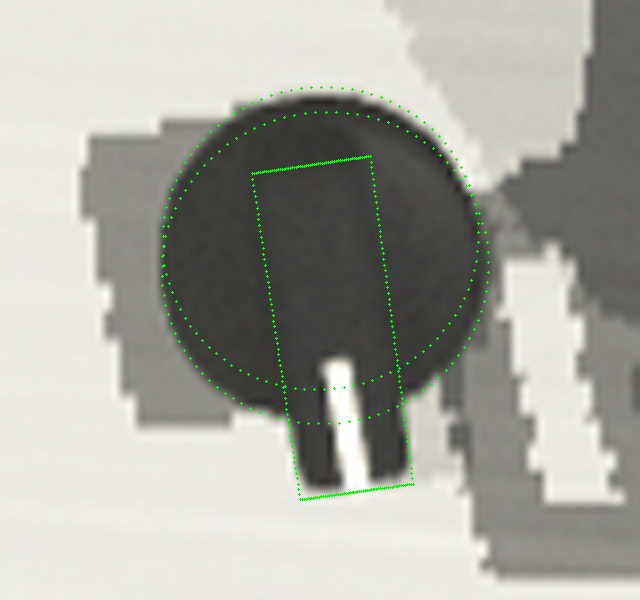

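```bash
cat > goal.py <<'E'
from h import *
import sys
x,y,z,yaw=map(float,sys.argv[1:5]);s=bot.sense();M=Rn.from_quat(s['orientation']).as_matrix()
q=np.radians(yaw);G=np.array([[np.cos(q),0,-np.sin(q)],[np.sin(q),0,np.cos(q)],[0,-1,0]])
print('rotvec',Rn.from_matrix(M.T@G).as_rotvec().round(4),'cm',(100*M.T@(np.array([x,y,z])-s['ee_pos'])).round(2),'in goal axes',(100*G.T@(np.array([x,y,z])-s['ee_pos'])).round(2),'F',s['contact_force'].round(1),'g',round(s['grip_width'],3),'t',s['clock'],s['ee_pos'].round(4),'yaw',np.degrees(np.arctan2(M[1,0],M[0,0])).round(2))
E
python3 goal.py .506 .3885 .06 13.4
```

```text
rotvec [ 0.0121 -0.1547  0.0564] cm [ 0.43 15.36  1.98] in goal axes [ 1.58 15.32  1.64] F [-0.4  0.2  0.5] g 0.697 t 12.2667 [0.4945 0.3689 0.2132] yaw 4.55
```

```bash
python3 -m pendant '[0.005,-0.06,0.022,0.4,2,0.6,0.5, 0.004,-0.055,0.02,0.4,3,0.6,0.5, 0.003,-0.04,0.015,0.4,3,0.4,0.5, 0,0,0,0,2,0,0.5,0,0,0,0,0,0,0.5]'
python3 goal.py .506 .3885 .06 13.4
```

```text
clock: 12.68
ee_pos: [0.5133, 0.3822, 0.1212]
orientation: [-0.7, -0.086, 0.079, 0.704]
contact_force: [-0.5, -0.7, -0.5]
grip_width: 0.498
rotvec [-0.004  -0.0003  0.0114] cm [-0.64  6.11  0.76] in goal axes [-0.56  6.12  0.78] F [-0.5 -0.7 -0.5] g 0.498 t 12.6833 [0.5133 0.3822 0.1212] yaw 13.38
```

```bash
python3 -m pendant '[0,0,0.008,-0.5,2,0.6,0.5, -0.004,0,0.006,-0.1,2,0.2,0.5, 0,0,0,0,1.5,0,0.5, 0,0,0,0,0,0,0.5,0,0,0,0,0,0,0.5]'
python3 goal.py .506 .3885 .027 13.4
python3 - <<'E'
from h import *
s,c=snap('wrist','w10.png');np.save('w10.npy',np.r_[s['ee_pos'],s['orientation']])
E
```

```text
clock: 13.1
ee_pos: [0.5108, 0.3853, 0.0749]
orientation: [-0.702, -0.082, 0.077, 0.703]
contact_force: [0.3, 0.3, 0.3]
grip_width: 0.5
rotvec [-0.0016 -0.0086  0.0063] cm [-0.43  4.78  0.41] in goal axes [-0.39  4.79  0.42] F [0.3 0.3 0.3] g 0.5 t 13.1 [0.5108 0.3853 0.0749] yaw 12.91
```

View pics/w10.png

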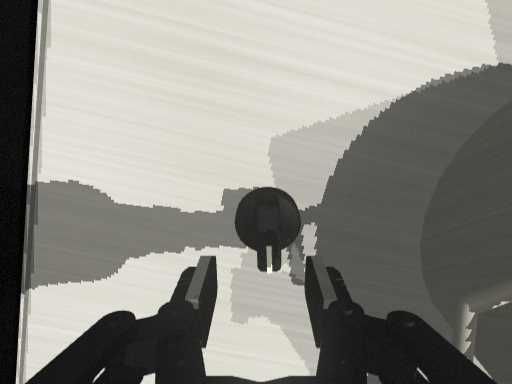

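```bash
cat > kov.py <<'E'
from h import *
_,c=snap('wrist');v=np.load('w10.npy');s={'ee_pos':v[:3],'orientation':v[3:]}
x0,y0=225,175
im=cv2.resize(cv2.imread('pics/w10.png')[y0:y0+110,x0:x0+90],None,fx=5.4,fy=5.4,interpolation=2)
cv2.imwrite('pics/w10c.png',im)
def ov(K,th,col):
    P=[]
    for q in np.linspace(0,2*np.pi,100):
        for z in(0.,.013): P.append([K[0]+.021*np.cos(q),K[1]+.021*np.sin(q),z])
    for t in np.linspace(-1,1,60):
        for x,y in((.021*t,.007),(.021*t,-.007),(.021,.007*t),(-.021,.007*t)): P.append([K[0]+x*np.cos(th)-y*np.sin(th),K[1]+x*np.sin(th)+y*np.cos(th),.037])
    for p in P:
        p=(proj(c,np.array(p),s)-[x0,y0]+.5)*5.4;cv2.circle(im,tuple(int(k) for k in p),1,col,-1)
ov((.506,.3885),np.radians(13.4),(0,255,0));cv2.imwrite('pics/w10o.png',im)
E
python3 kov.py
```

```text
(no output)
```

View pics/w10o.png

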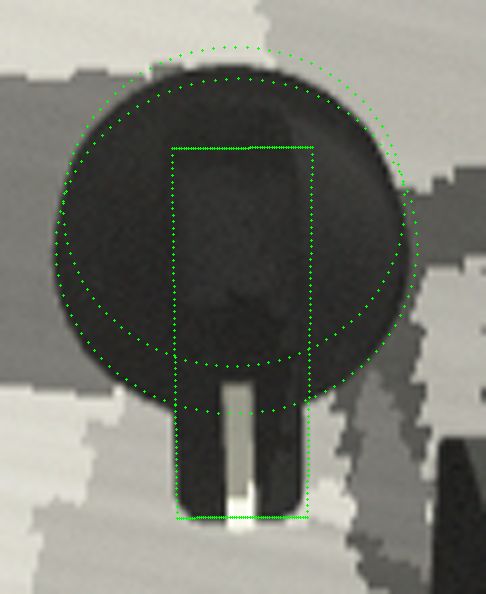

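```bash
python3 -m pendant '[0,-0.006,0.006,-0.4,0.8,0.4,0.5, 0,0,0,-0.1,1,0.1,0.5, 0,0,0,0,1.2,0,0.5, 0,0,0,0,1.2,0,0.5,0,0,0,0,0,0,0.5]'
python3 goal.py .506 .3885 .027 13.4
```

```text
clock: 13.62
ee_pos: [0.5069, 0.3911, 0.0343]
orientation: [-0.701, -0.084, 0.079, 0.704]
contact_force: [-0.1, -0.8, 0.2]
grip_width: 0.502
rotvec [-0.0042 -0.0021  0.0075] cm [-0.16  0.73 -0.23] in goal axes [-0.15  0.73 -0.23] F [-0.1 -0.8  0.2] g 0.502 t 13.6167 [0.5069 0.3911 0.0343] yaw 13.28
```

```bash
python3 -m pendant '[-0.003,0,0.006,-0.15,0.5,-0.2,0.5, 0,0,0.003,0,0.2,0,0.5, 0,0,0,0,0,0,0.6, 0,0,0,0,0,0,0.7,0,0,0,0,0,0,0.7]' 60
python3 goal.py .506 .3885 .027 13.4
```

```text
clock: 14.03
ee_pos: [0.5052, 0.3884, 0.0255]
orientation: [0.702, 0.08, -0.083, -0.702]
contact_force: [-0.3, 0.2, 0.1]
grip_width: 0.3
rotvec [-0.0003 -0.0018 -0.0043] cm [ 0.08 -0.15 -0.01] in goal axes [ 0.08 -0.15 -0.01] F [-0.3  0.2  0.1] g 0.3 t 14.0333 [0.5052 0.3884 0.0255] yaw 13.3
```

```bash
python3 -m pendant '[0,0,-0.003,0.05,-0.2,0,0.7, 0,0,0,0,0,0,0.8, 0,0,0,0,0,0,1, 0,0,0,0,0,0,1,0,0,0,0,0,0,1]' 60
python3 goal.py .506 .3885 .027 13.4
```

```text
clock: 14.45
ee_pos: [0.5067, 0.3891, 0.0293]
orientation: [-0.702, -0.082, 0.081, 0.703]
contact_force: [-0.4, 0.6, 0.1]
grip_width: 0.149
rotvec [-0.0011 -0.0018  0.0015] cm [-0.08  0.23 -0.04] in goal axes [-0.08  0.23 -0.04] F [-0.4  0.6  0.1] g 0.149 t 14.45 [0.5067 0.3891 0.0293] yaw 13.3
```

```bash
python3 -m pendant '[0,0,0,0,-1.5,0,1, 0,0,0,0,-3,0,1, 0,0,0,0,-4,0,1, 0,0,0,0,-4,0,1,0,0,0,0,-3.5,-1,1]' 80
python3 goal.py .506 .3885 .2 13.4
python3 - <<'E'
from h import *
s,c=snap('wrist','w11.png');s,c=snap('wrist','w11.png');np.save('w11.npy',np.r_[s['ee_pos'],s['orientation']])
cv2.imwrite('pics/w11c.png',cv2.resize(c['image'][234:384,160:360],None,fx=4,fy=4,interpolation=2))
E
```

```text
clock: 14.87
ee_pos: [0.503, 0.3769, 0.1853]
orientation: [0.704, 0.077, -0.088, -0.7]
contact_force: [0.6, 0.6, -0.5]
grip_width: 0.144
rotvec [ 0.0039 -0.0006 -0.0159] cm [ 0.54 -1.49  1.06] in goal axes [ 0.56 -1.47  1.06] F [ 0.6  0.6 -0.5] g 0.144 t 14.8667 [0.503  0.3769 0.1853] yaw 13.36
```

View pics/w11c.png

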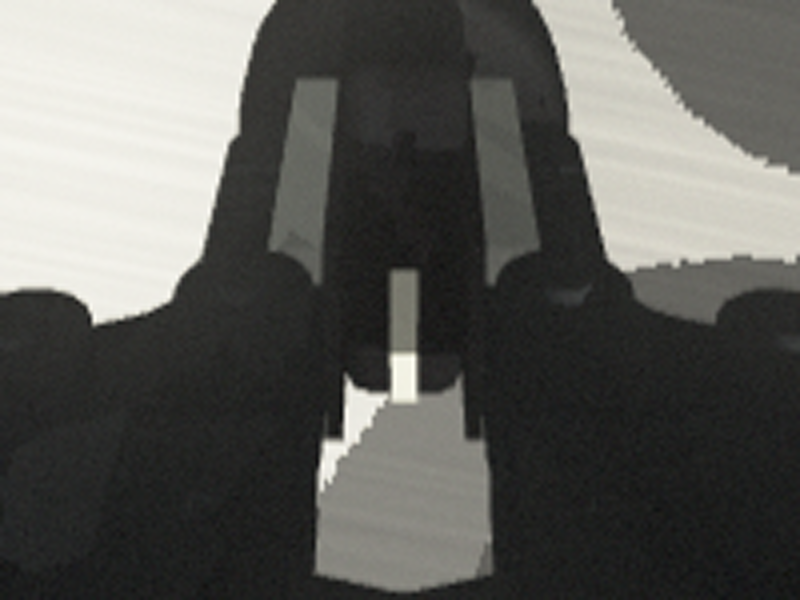

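```bash
python3 - <<'E'
from h import *
_,c=snap('wrist');T=np.array(c['T_tool_cam']);f=192/np.tan(np.radians(c['vertical_fov'])/2)
for p in((260.75,301.5),(260.75,334.2)):
    d=T[:3,:3]@np.array([(p[0]-c['cx'])/f,(p[1]-c['cy'])/f,1.]);o=T[:3,3]
    for yy in(-.0077,):
        print(o+d*(yy-o[1])/d[1])
E
```

```text
[ 0.00568925 -0.0077     -0.00077202]
[ 0.02322015 -0.0077     -0.00077293]
```

```bash
python3 - <<'E'
from h import *
_,c=snap('wrist');T=np.array(c['T_tool_cam']);f=192/np.tan(np.radians(c['vertical_fov'])/2)
im=cv2.imread('pics/w11.png')
x0,y0,k=190,200,6
o=cv2.resize(im[y0:y0+95,x0:x0+130],None,fx=k,fy=k,interpolation=2); o=cv2.convertScaleAbs(o,alpha=1.8)
def pt(X):
    p=T[:3,:3].T@(np.array(X)-T[:3,3]);return (np.array([c['cx']+f*p[0]/p[2],c['cy']+f*p[1]/p[2]])-[x0,y0]+.5)*k
for off,col in((0,(0,255,0)),(.0015,(0,0,255))):
    for q in np.linspace(0,2*np.pi,200):
        for y in(.0163,.0293): cv2.circle(o,tuple(int(v) for v in pt([off+.021*np.cos(q),y,-.0006+.021*np.sin(q)])),1,col,-1)
    for t in np.linspace(-1,1,50):
        for x,z in((.021,.007*t),(-.021,.007*t)): cv2.circle(o,tuple(int(v) for v in pt([off+x,-.0077,-.0006+z])),1,col,-1)
cv2.imwrite('pics/w11o.png',o)
E
```

```text
(no output)
```

View pics/w11o.png

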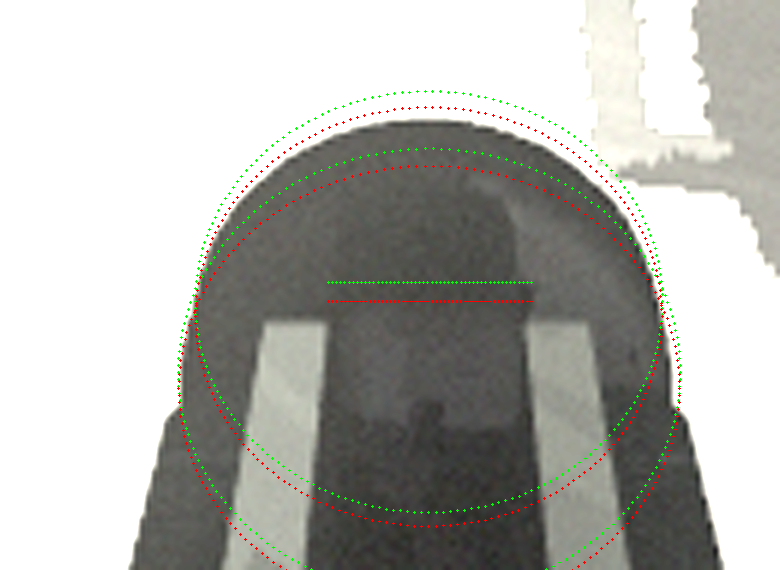

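```bash
python3 -m pendant '[0,0,-0.008,-0.7,-0.5,-2,1, 0,0,0,-1.4,0,-3.5,1, 0,0,0,-1.4,0,-3.7,1, 0,0,0,-1.4,0,-3.7,1,0,0,0,-1.4,0,-3.7,1]' 80
python3 -m pendant '[0,0,0,-1.4,0,-3.7,1, 0,0,0,-1.4,0,-3.7,1, 0,0,0,-1.4,0,-3.7,1, 0,0,0,-1.4,0,-3.7,1,0,0,0,-1.4,0,-3.7,1]' 80
python3 goal.py .426 -.219 .1 17.5
```

```text
clock: 15.48
ee_pos: [0.4762, 0.2002, 0.1808]
orientation: [0.704, 0.08, -0.091, -0.7]
contact_force: [1.7, 0.4, 0.2]
grip_width: 0.146
clock: 15.9
ee_pos: [0.4434, -0.0036, 0.1743]
orientation: [0.703, 0.076, -0.097, -0.701]
contact_force: [1.3, -0.4, -1.2]
grip_width: 0.141
rotvec [-0.0014 -0.0606 -0.0295] cm [ -6.68   7.62 -20.49] in goal axes [ -8.14   7.43 -20.03] F [ 1.3 -0.4 -1.2] g 0.141 t 15.9 [ 0.4434 -0.0036  0.1743] yaw 14.03
```

```bash
python3 -m pendant '[0,-0.02,-0.006,-1.3,0,-3.7,1, 0,-0.02,-0.006,-1.3,0,-3.7,1, 0,-0.02,-0.006,-1.4,0,-3.7,1, 0,0,-0.006,-1.4,0,-3.7,1,0,0,-0.006,-1.2,0.5,-3,1]' 80
python3 goal.py .426 -.219 .1 17.5
```

```text
clock: 16.32
ee_pos: [0.4216, -0.2, 0.163]
orientation: [-0.696, -0.106, 0.112, 0.702]
contact_force: [1.8, 0.1, -0.4]
grip_width: 0.141
rotvec [-0.0092  0.0031 -0.007 ] cm [-0.11  6.28 -2.  ] in goal axes [-0.15  6.3  -1.94] F [ 1.8  0.1 -0.4] g 0.141 t 16.3167 [ 0.4216 -0.2     0.163 ] yaw 17.68
```

```bash
python3 -m pendant '[-0.005,0,-0.004,0,1.5,-0.8,1, -0.003,0,-0.003,0,1.5,-0.2,1, 0,0,0,0,1.5,0,1, 0,0,0,0,1,0,1,0,0,0,0,0,0,1]' 80
python3 goal.py .426 -.219 .08 17.5
```

```text
clock: 16.73
ee_pos: [0.4185, -0.215, 0.0978]
orientation: [-0.697, -0.102, 0.108, 0.702]
contact_force: [-0.9, 0.9, -0.8]
grip_width: 0.141
rotvec [-0.0083 -0.0078 -0.0068] cm [ 0.62  1.77 -0.62] in goal axes [ 0.6   1.78 -0.61] F [-0.9  0.9 -0.8] g 0.141 t 16.7333 [ 0.4185 -0.215   0.0978] yaw 17.06
```

```bash
python3 -m pendant '[-0.006,-0.007,-0.005,0.6,0.5,-0.6,1, -0.004,-0.004,-0.003,0.15,0.5,-0.15,1, 0,0,0,0.05,0.5,-0.05,1, 0,0,0,0,0,0,1,0,0,0,0,0,0,1]' 80
python3 goal.py .426 -.219 .07 17.5
python3 - <<'E'
from h import *
s,c=snap('side');print(s['ee_pos']);
p=proj(c,np.array([.427,-.2194,.034])).astype(int);print(p)
a=cv2.resize(c['image'][p[1]-40:p[1]+40,p[0]-40:p[0]+40],None,fx=5,fy=5,interpolation=2)
s,c=snap('scene');p=proj(c,np.array([.427,-.2194,.034])).astype(int)
b=cv2.resize(c['image'][p[1]-40:p[1]+40,p[0]-40:p[0]+40],None,fx=5,fy=5,interpolation=2)
cv2.imwrite('pics/h1.png',np.hstack([a,b]))
E
```

```text
clock: 17.15
ee_pos: [0.4283, -0.2189, 0.0794]
orientation: [-0.698, -0.109, 0.11, 0.699]
contact_force: [0.3, 0.6, -0.1]
grip_width: 0.141
rotvec [-0.0012  0.0059 -0.0005] cm [-0.22  0.94  0.06] in goal axes [-0.22  0.94  0.06] F [ 0.3  0.6 -0.1] g 0.141 t 17.15 [ 0.4283 -0.2189  0.0794] yaw 17.84
[ 0.42828544 -0.21891268  0.07941124]
[319 179]
```

View pics/h1.png

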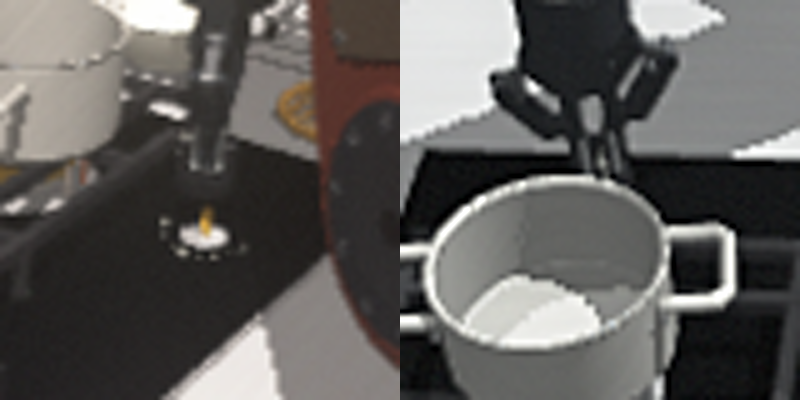

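```bash
python3 -m pendant '[0,0.005,0,-0.12,0.5,0.05,1, 0,0,0,0,0.5,0,1, 0,0,0,0,0.3,0,1, 0,0,0,0,0,0,1,0,0,0,0,0,0,1]' 80
python3 goal.py .427 -.219 .05 17.5
```

```text
clock: 17.67
ee_pos: [0.4274, -0.2191, 0.0664]
orientation: [0.699, 0.108, -0.107, -0.699]
contact_force: [0.0, -0.4, -0.3]
grip_width: 0.139
rotvec [0.0007 0.0003 0.0008] cm [-0.03  1.64  0.02] in goal axes [-0.03  1.64  0.02] F [ 0.  -0.4 -0.3] g 0.139 t 17.6667 [ 0.4274 -0.2191  0.0664] yaw 17.52
```

```bash
python3 -m pendant '[0,0,0,0,0.3,0,1, 0,0,0,0,0.2,0,1, 0,0,0,0,0.1,0,1, 0,0,0,0,0,0,1,0,0,0,0,0,0,1]' 80
python3 goal.py .427 -.219 .05 17.5
```

```text
clock: 18.08
ee_pos: [0.4274, -0.2193, 0.0598]
orientation: [0.699, 0.108, -0.107, -0.699]
contact_force: [0.2, -0.6, -0.1]
grip_width: 0.144
rotvec [0.0008 0.0002 0.0009] cm [-0.03  0.98  0.04] in goal axes [-0.03  0.98  0.04] F [ 0.2 -0.6 -0.1] g 0.144 t 18.0833 [ 0.4274 -0.2193  0.0598] yaw 17.51
```

```bash
python3 -m pendant '[0,0,0,0,0.2,0,1, 0,0,0,0,0.15,0,1, 0,0,0,0,0.1,0,1, 0,0,0,0,0,0,1,0,0,0,0,0,0,1]' 80
python3 goal.py .427 -.219 .05 17.5
```

```text
clock: 18.5
ee_pos: [0.4265, -0.2192, 0.055]
orientation: [0.699, 0.107, -0.108, -0.699]
contact_force: [-0.3, -1.6, -0.8]
grip_width: 0.14
rotvec [ 0.0007 -0.     -0.0009] cm [0.05 0.5  0.01] in goal axes [0.05 0.5  0.01] F [-0.3 -1.6 -0.8] g 0.14 t 18.5 [ 0.4265 -0.2192  0.055 ] yaw 17.5
```

```bash
python3 -m pendant '[0,0,0,0,0.2,0,1, 0,0,0,0,0.2,0,1, 0,0,0,0,0.15,0,1, 0,0,0,0,0,0,1,0,0,0,0,0,0,1]' 80
python3 goal.py .427 -.219 .044 17.5
```

```text
clock: 18.92
ee_pos: [0.4265, -0.2193, 0.049]
orientation: [0.699, 0.107, -0.108, -0.699]
contact_force: [-2.0, -0.2, 2.2]
grip_width: 0.14
rotvec [ 0.0007 -0.0001 -0.0009] cm [0.06 0.5  0.02] in goal axes [0.06 0.5  0.02] F [-2.  -0.2  2.2] g 0.14 t 18.9167 [ 0.4265 -0.2193  0.049 ] yaw 17.49
```

```bash
python3 -m pendant '[0,0,0,0.03,0.2,0,1, 0,0,0,0,0.2,0,1, 0,0,0,0,0,0,1, 0,0,0,0,0,0,1,0,0,0,0,0,0,1]' 90
python3 goal.py .427 -.219 .043 17.5
```

```text
clock: 19.33
ee_pos: [0.4266, -0.2193, 0.0451]
orientation: [0.699, 0.107, -0.108, -0.698]
contact_force: [-3.4, 0.6, 7.3]
grip_width: 0.143
rotvec [ 0.0012 -0.0002 -0.0014] cm [0.05 0.21 0.02] in goal axes [0.05 0.21 0.02] F [-3.4  0.6  7.3] g 0.143 t 19.3333 [ 0.4266 -0.2193  0.0451] yaw 17.49
```

```bash
python3 -m pendant '[0,0,0,-0.03,0.15,0,1, 0,0,0,0,0.15,0,1, 0,0,0,0,0.1,0,1, 0,0,0,0,0,0,1,0,0,0,0,0,0,1]' 100
python3 goal.py .427 -.219 .043 17.5
```

```text
clock: 19.75
ee_pos: [0.4266, -0.2194, 0.0433]
orientation: [0.7, 0.108, -0.108, -0.698]
contact_force: [-3.4, 0.6, 8.1]
grip_width: 0.14
rotvec [ 0.0024  0.     -0.0004] cm [0.05 0.03 0.02] in goal axes [0.05 0.03 0.02] F [-3.4  0.6  8.1] g 0.14 t 19.75 [ 0.4266 -0.2194  0.0433] yaw 17.5
```

```bash
python3 -m pendant '[0,0,0,0,0.15,0,1, 0,0,0,0,0.15,0,1, 0,0,0,0,0.1,0,1, 0,0,0,0,0,0,1,0,0,0,0,0,0,1]' 110
python3 goal.py .427 -.219 .043 17.5
```

```text
clock: 20.17
ee_pos: [0.4265, -0.2193, 0.0435]
orientation: [0.7, 0.108, -0.107, -0.697]
contact_force: [-3.6, 0.7, 8.2]
grip_width: 0.138
rotvec [0.0043 0.0005 0.0003] cm [0.06 0.05 0.02] in goal axes [0.06 0.05 0.02] F [-3.6  0.7  8.2] g 0.138 t 20.1667 [ 0.4265 -0.2193  0.0435] yaw 17.53
```

```bash
python3 -m pendant '[0,0,0,-0.03,0.3,0,1, 0,0,0,0,0.3,0,1, 0,0,0,0,0.3,0,1, 0,0,0,0,0.3,0,1,0,0,0,0,0.3,0,1]' 110
python3 goal.py .427 -.219 .043 17.5
```

```text
clock: 20.58
ee_pos: [0.4269, -0.2196, 0.0413]
orientation: [0.702, 0.11, -0.106, -0.695]
contact_force: [-15.1, 9.3, 59.8]
grip_width: 0.136
rotvec [0.0099 0.0016 0.0033] cm [ 0.03 -0.17  0.06] in goal axes [ 0.02 -0.17  0.06] F [-15.1   9.3  59.8] g 0.136 t 20.5833 [ 0.4269 -0.2196  0.0413] yaw 17.59
```

```bash
python3 -m pendant '[-0.005,0,0,0.03,-0.05,0,1, -0.003,0,0,0,0,0,1, 0,0,0,0,0.05,0,1, 0,0,0,0,0.05,0,1,0,0,0,0,0.05,0,1]' 110
python3 goal.py .427 -.219 .043 17.5
```

```text
clock: 21.0
ee_pos: [0.4264, -0.2191, 0.0438]
orientation: [0.706, 0.111, -0.106, -0.692]
contact_force: [-3.3, 0.2, 8.1]
grip_width: 0.133
rotvec [0.02   0.0019 0.0034] cm [ 0.06  0.08 -0.01] in goal axes [ 0.06  0.08 -0.01] F [-3.3  0.2  8.1] g 0.133 t 21.0 [ 0.4264 -0.2191  0.0438] yaw 17.61
```

```bash
python3 -m pendant '[0.01,0,0.003,0,0.1,0,1, 0.008,0,0.002,0,0.1,0,1, 0.004,0,0,0,0.1,0,1, 0,0,0,0,0.1,0,1,0,0,0,0,0.1,0,1]' 110
python3 goal.py .427 -.219 .043 17.5
```

```text
clock: 21.42
ee_pos: [0.4268, -0.2195, 0.0425]
orientation: [-0.699, -0.108, 0.109, 0.699]
contact_force: [-7.0, 3.3, 23.9]
grip_width: 0.135
rotvec [-0.0002  0.0022 -0.0009] cm [ 0.04 -0.05  0.04] in goal axes [ 0.04 -0.05  0.04] F [-7.   3.3 23.9] g 0.135 t 21.4167 [ 0.4268 -0.2195  0.0425] yaw 17.63
```

Fz is 24 N and it rises stiffly with depth, so the spindle is on its stop. I'll check visually.

```bash
python3 - <<'E'
from h import *
s,c=snap('side','sF.png');print(s['ee_pos'],s['contact_force'])
a=cv2.resize(c['image'][120:250,230:390],None,fx=2.5,fy=2.5,interpolation=2)
s,c=snap('wrist','wF.png')
b=cv2.resize(c['image'][184:384,130:390],(400,325),interpolation=2)
cv2.imwrite('pics/F.png',np.hstack([a,b]))
s,c=snap('scene','scF.png');print(s['ee_pos'],s['contact_force'],s['clock'],s['grip_width'])
E
```

```text
[ 0.4267524  -0.21951221  0.04253125] [-6.97145978  3.32906351 23.8556581 ]
[ 0.4267386  -0.21954003  0.04256321] [-7.29896604  3.27766688 23.19069602] 21.5167 0.1348893042748458
```

View pics/F.png

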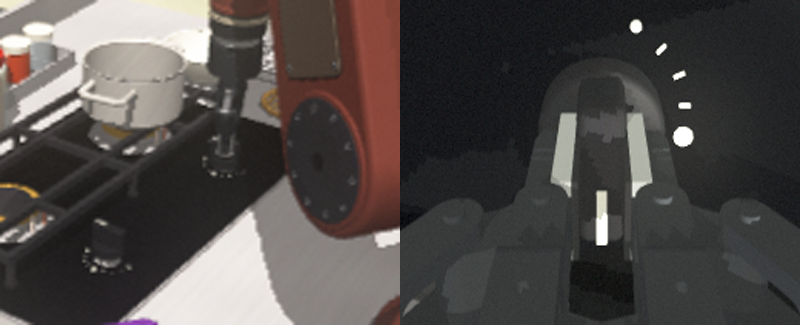

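View pics/scF.png

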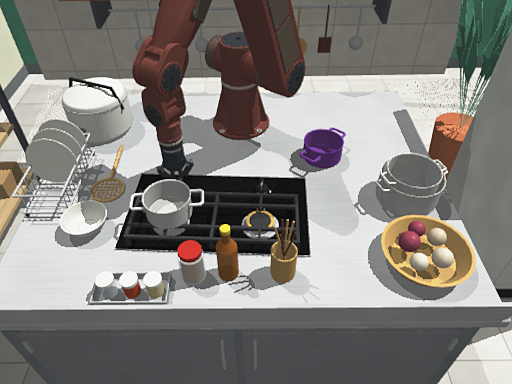

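```bash
python3 - <<'E'
from bench import bot,close_job
print(close_job()); s=bot.sense();print(s['clock'],s['ee_pos'],s['contact_force'],s['grip_width'])
E
```

```text
the job is handed in; nothing more can be done
None
the job is handed in; nothing more can be done
```

I handed the job in at 21.5 s. The pot stands over the bare burner, and the loose knob is on the spindle, held pressed in by the gripper. No verdict was reported, and I couldn't read the state after handing in.

**Pot:** I gripped it by ear_a and dragged it about 0.30 m along the pan supports. The rim circle in the scene and wrist pictures lies within about 2–3 mm of the bare burner's centre. The upward pull on the ear reached 2–3 N at times, about the level where the pot would start to tip. I saw no tilt, and lowered the gripper when it happened.

**Knob:** I gripped it across its bar with the pointer along the tool and turned it to about 17.5°, the angle measured for the flat. It slid onto the D-spindle with almost no resistance. The spring force then rose to about 8 N, and further pushing was stiff. I briefly over-pressed it to about 60 N, below the 120 N wrist limit, then eased off.

**Last checks:**
- **Push:** it held steady at 23–24 N with the tool upright, and the knob had not slipped in the grip.
- **Other items:** in the last scene picture the fitted knob and everything else on the counter looked as they were.
- **Disagreements:** the measured tool height at the stop was about 1.5–2 mm lower than the text's figures give. The cameras also disagreed by about 3 mm with each other, and a sideways force of about 7 N remained on the knob.

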